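Clamp a brace bar and hang its bands for polishing

ROBOT

A 7-joint arm with a two-finger parallel gripper is mounted at the origin on the work surface. World frame = base frame: x ahead of the robot, y to its left, z up, the work surface at z = 0. Lengths are in m, angles in degrees, forces in N, time in s.
With the tool pointing down it reaches from about 0.4 to 0.875 m from the base axis. Payload 19.3 kg.
Tool frame: the origin (TCP) lies midway between the tips of the shut fingers; the grasp point (between the pads) lies manip.grasp_offset behind it (manip.grasp_offset is the distance from the TCP to the grasp point, in m); x points along the fingers, y is the direction in which the jaws open and shut, and the axes are right-handed (so a half turn about x gives the same grasp; the last joint's range is limited). The gripper opens to 85 mm and grips with 20 to 120 N. Pads are 22 mm wide; open, the fingers measure 114 mm over their backs; the gripper's body (76 mm by 85 mm) begins 54 mm behind the grasp point. The pads swing forward as they close: fully open they stand 13 mm farther back than shut.
Start: joints at [71.264, 29.874, -2.08, 91.645, 1.215, 58.505, -6.463], TCP at [0.159, -0.605, 0.231] pointing down, gripper open.
Joint ranges: [-166.77, 166.77], [-17.47, 122.26], [-85.68, 81.53], [9.62, 139.38], [-72.42, 252.41], [9.2, 110.78], [-144.41, 144.41]. Speed limits (degrees/s): [108.29, 108.29, 136.94, 136.94, 172.46, 172.46, 172.46].

INTERFACE

Orientations are given as a 3x3 rotation matrix whose columns are the frame's x, y, z axes.
In Python, from rig import manip gives the robot as it stands.
- The arm moves only by the tool apply_moves, never from a script. Its arguments are lists of equal length, an entry for each row: "linear": the shift along the tool's x, y, z in mm, a list of three; "turn": the turn about the tool's x in rad; "fingers": the finger opening in mm, from 0 to 85.4. A call has 1 to 10 rows; each row is the pose to reach, as a shift and turn from the pose measured when the call began, along the tool's axes at that moment; what a row does not reach only later rows make up. A row lasts 1/10 s, in which the tool goes at most 50 mm and 8.59 degrees, less where a joint would pass 70% of its speed; a pose out of reach is approached as far as the arm can. A call with a gripper value outside its range is refused whole. The fingers move at their own pace and stop on an object; "newtons" is the grip in N (left out, the last holds). Time passes only in rows, so rows that repeat a pose let the fingers close. It gives the time, the measured TCP pose, the force and the opening at its end, in the units of the state.
- manip.get_obs(): the state, without advancing time (a new reading comes with each control period).
- manip.camera(name): name is "side" or "top" or "wrist"; returns (picture, depth): 480x640x3 uint8, red, green, blue; 480x640 float32, m along the optical axis (not along the pixel's ray), 0 where there is no reading.
- manip.camera_model(name): a dict with "K" (3x3 intrinsics, pixels), "dist_coeffs" ([k1, k2, p1, p2, k3] as OpenCV has them; the pictures are not rectified), "view" (4x4, takes a point from world to camera coordinates). Camera axes: x right, y up, looking along -z (the intrinsics and any distortion apply to the point x, -y, -z); pixel columns grow to the right and rows downward; lengths in m; the calibration is good to about 2 mm. A picture is of the moment at which its call begins: read the wrist's pose just before it. camera_model takes no time and is no camera call; for the wrist camera it gives the pose at the moment of the call.
- manip.hand_in(): hands the job in, once; it reports no verdict.
Trained networks look in the newest picture that a camera, given by its name, has taken for a name from the list of things; names that differ only in an ending like _2 or _b are one class to them, and where a whole thing is asked for, a point or a joint stands for the part that bears it (a point fixed in the world has none). Each returns a list of dicts, best first, with "conf" (0 to 1); they miss things now and then, are a little off and sometimes report something else, mostly with a low value. They report only what shows in the picture. A call takes as long as a camera call.
- manip.silhouettes(camera, target): "mask" (480x640 bool, what is visible of it) and "at" ([column, row] in pixels, amid what is visible of it).
- manip.mark_of(camera, target): "at" ([column, row] in pixels: a listed point, or the origin of a listed thing).
The state is a dict: "time_s": time; "joint_pos": joint angles; "qvel": joint speeds; "joint_efforts": joint torques, N m; "tcp_pos": TCP position; "tcp_rot": TCP orientation; "wrist_force": force on the tool from outside, world axes, zero at the start; "ft_torque": the same for the moment, N m; "opening": finger opening in m.
Only numpy, scipy, OpenCV 4.12 (cv2) and the standard library are available. Lean on these libraries where they do the work, as an engineer would, in place of code of your own. Each camera call takes 0.05 s, during which the arm holds its last target.

TASK

Get this brace ready for polishing. Push the long aluminium bar on the jig's bed until it lies flush and parallel against the fixed rail, then swing the folding crank handle fully out, crank clockwise until the jaw is snug on the bar, and fold the handle down flat again. Hang every U-shaped band from the mat astride the stand's bar, crown on top and a leg on each side, and leave the tin, the compound block and the brush where they are.

Things in the scene. Friction and masses are not known exactly. Their poses are not given: they have to be found in the camera images.
- jig: Clamping jig, fixed. Origin on the bench under the middle of its steel rail's work face; x points through the rail to the crank box, y along the rail, z up. Flat bed: x -130 to 0, y -160 to 160 mm, top at 20 mm. Rail: x 0 to 16 mm, 320 mm long, top at 45 mm, its face (x = 0) looks to -x. Crank box: x 25 to 105, y -45 to 45 mm, top at 48 mm, upright crank shaft at x = 65, y = 0 mm.
- strip_c (a point): Aluminium bar, 25 mm wide (its x), 280 mm long (its y), 16 mm high (z), 0.3 kg, lying loose on the jig's bed in front of the rail; this point is its centre. Flush, its long side touches the rail's face, so its centre lies 12.5 mm in front of that face.
- jaw_face (a point): Middle of the front face of the sliding jaw, 34 mm above the bench: a grey block 80 mm wide (jig's y), reaching 26 mm to the jig's -x of this face, 22 to 46 mm above the bench, on the jig's centre line. It starts 100 mm from the rail's face and slides along the jig's x, driven by the crank alone. On a flush bar it stops 25 mm from the rail's face.
- crank (a joint): Turn of the crank arm about its upright shaft, rad: 0 at the start (arm points to the jig's +y), growing clockwise seen from above; each radian moves the jaw 12 mm towards the rail, so about 6.25 rad (one turn) clamp the bar; end stop 7.2. Friction 0.1 N m: it stays where it is left.
- fold_pivot (a point): Pivot of the folding handle, on the crank arm 55 mm from the shaft's axis, 90 mm above the bench. Its x points outward along the arm, its y is the level pivot axis across the arm, z up. The arm is 16 mm wide, its top 62 mm above the bench; under the pivot stands a lug 16 mm wide, up to 85 mm above the bench.
- handle (a joint): Fold angle of the handle, rad: 0 folded flat, lying level over the arm and pointing from the pivot back across the shaft; 1.57 swung out, standing upright for cranking; stop at 1.58. Stays where it is left (friction 0.03 N m).
- handle_grip (a point): Point on the handle's axis 57 mm from its pivot. The handle is a round black sleeve, 18 mm in diameter, from 14 to 79 mm from the pivot, which spins freely about its own length. The handle's -x points from the pivot to its free end.
- bar_mid (a point): Middle of the top face of the stand's fixed horizontal square bar (14 by 14 mm, 250 mm long along this point's x), 120 mm above the bench, on a 12 mm post at each end (x = -125 and 125 mm) with a foot 40 by 110 mm. y points across the bar, z up. Nothing stands above the bar.
- mat: Thin black rubber mat, 290 by 150 mm, 3 mm thick, fixed, on which the bands stand at first. Origin at the centre of its underside.
- band1_c (a point): Bent aluminium band (may be absent), an upside-down U standing on its legs: 34 mm wide (x), 56 mm over its legs (y), 70 mm high, sheet 4 mm, 48 mm free between the legs, 90 g. This point is its centre, 35 mm above its feet and 35 mm below its crown's top. Hung, the crown rests on the bar, a leg on each side, this point 31 mm below the bar's top.
- band2_c (a point): Bent aluminium band (may be absent), an upside-down U standing on its legs: 34 mm wide (x), 56 mm over its legs (y), 70 mm high, sheet 4 mm, 48 mm free between the legs, 90 g. This point is its centre, 35 mm above its feet and 35 mm below its crown's top. Hung, the crown rests on the bar, a leg on each side, this point 31 mm below the bar's top.
- band3_c (a point): Bent aluminium band (may be absent), an upside-down U standing on its legs: 34 mm wide (x), 56 mm over its legs (y), 70 mm high, sheet 4 mm, 48 mm free between the legs, 90 g. This point is its centre, 35 mm above its feet and 35 mm below its crown's top. Hung, the crown rests on the bar, a leg on each side, this point 31 mm below the bar's top.
- compound_tin: Bystander: round steel tin, 60 mm in diameter, 50 mm high; origin at the centre of its underside.
- compound_block: Bystander: brown block of polishing compound, 35 by 110 by 30 mm; origin at the centre of its underside.
- brush: Bystander: a hand brush lying on the bench, its handle along its x.

How it is judged:
By the outcome, as a careful person would: the job done as asked, in the order asked, and still so for the second after the job is handed in, with the robot touching nothing.
Of band1, band2, band3 only 1 to 3 are there at a start; the rules pass over those that are not, and their reading is None.
At some moment in a run one of strip may be knocked a few centimetres aside while the robot is not near it.
It also fails if it takes over 210 s, if anything falls off the work surface, if the arm or the gripper's body presses on something with over 40 N, if the wrist force passes 120 N, or if a joint passes its speed limit or range.

## Working session

There is one attempt and no reset: what is moved stays moved. The work goes in short steps, Python scripts to look and compute and a tool call to move; the robot and the scene stay as the last step left them, time stands still between calls to the robot, and variables do not carry over. Pictures are saved under pics/ and viewed, and the job is handed in when it is done.

Besides the shell and the picture viewer there is one more tool, called after "Request:" in YAML: its name, and indented under it one key for each argument. apply_moves: Moves the arm, as the interface text tells. Its arguments: {"type":"object","properties":{"linear":{"type":"array"},"turn":{"type":"array"},"fingers":{"type":"array"},"newtons":{"type":"number"}},"required":["linear","turn","fingers"]}

I'll start by looking at the state and the cameras.

```bash
ls; mkdir -p pics; cat > h.py <<'E'
import numpy as np, cv2
from rig import manip
def save(n,im): cv2.imwrite('pics/'+n+'.png',im[:,:,::-1])
E
python3 - <<'E'
from h import *
o=manip.get_obs(); print({k:np.round(v,3).tolist() for k,v in o.items()}); print(manip.grasp_offset)
for c in ['side','top','wrist']:
    m=manip.camera_model(c); print(c,np.round(m['K'],1).tolist(),m['dist_coeffs'],np.round(m['view'],3).tolist())
    p,d=manip.camera(c); save(c+'0',p); np.save('pics/'+c+'0d.npy',d)
E
```

```text
pics
{'time_s': 0.0, 'joint_pos': [71.265, 29.91, -2.081, 91.672, 1.216, 58.506, -6.463], 'qvel': [-0.011, -0.057, 0.032, 0.023, 0.109, 0.106, -0.035], 'joint_efforts': [-0.004, -92.711, 1.978, -36.994, 0.018, 0.008, 0.0], 'tcp_pos': [0.159, -0.604, 0.231], 'tcp_rot': [[-0.0, 0.254, -0.967], [0.001, -0.967, -0.254], [-1.0, -0.001, 0.0]], 'wrist_force': [-0.02, -1.052, 0.291], 'ft_torque': [0.035, 0.004, -0.034], 'opening': 0.085}
0.0187
side [[522.1, 0.0, 312.1], [0.0, 522.1, 237.0], [0.0, 0.0, 1.0]] [-0.14099374  0.          0.          0.          0.        ] [[-0.791, -0.612, 0.02, 0.416], [0.31, -0.372, 0.875, -0.273], [-0.528, 0.698, 0.484, -1.202], [0.0, 0.0, 0.0, 1.0]]
top [[568.7, 0.0, 324.7], [0.0, 568.7, 240.5], [0.0, 0.0, 1.0]] [-0.11091083  0.          0.          0.          0.        ] [[0.021, -1.0, 0.004, -0.033], [0.992, 0.021, 0.128, -0.525], [-0.128, 0.001, 0.992, -1.326], [0.0, 0.0, 0.0, 1.0]]
wrist [[353.7, 0.0, 328.2], [0.0, 353.7, 244.2], [0.0, 0.0, 1.0]] [-0.01599448  0.          0.          0.          0.        ] [[0.254, -0.967, -0.001, -0.625], [0.934, 0.245, -0.26, 0.035], [0.251, 0.065, 0.966, -0.378], [0.0, 0.0, 0.0, 1.0]]
```

View pics/top0.png

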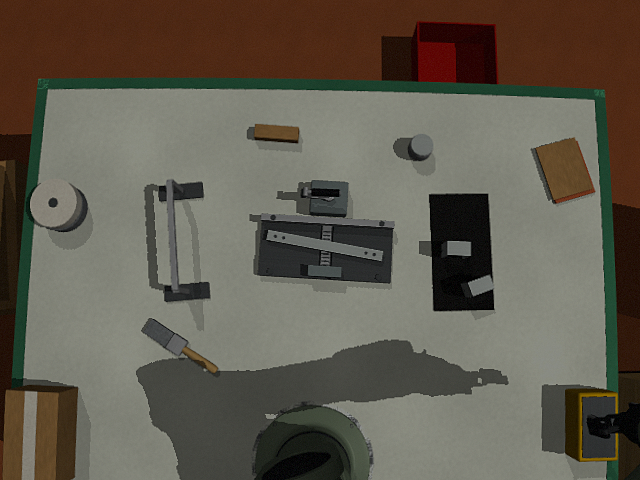

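View pics/side0.png

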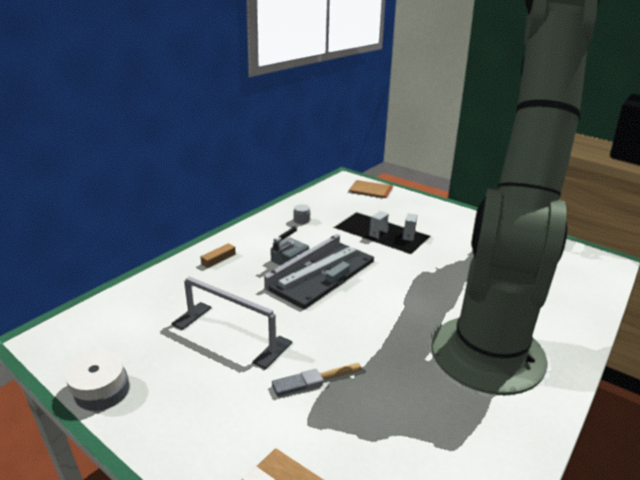

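View pics/wrist0.png

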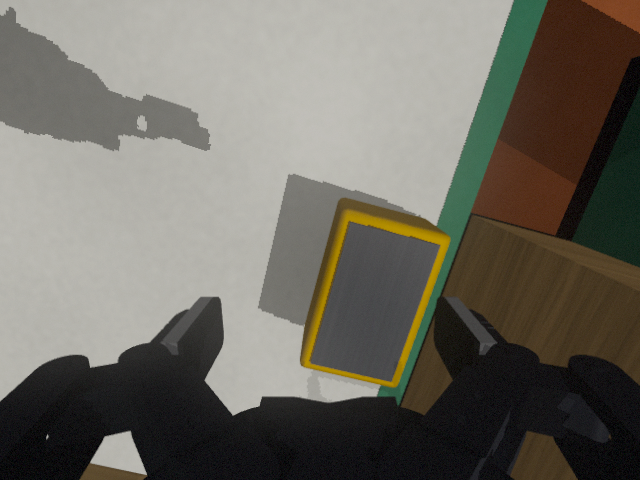

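```bash
cat >> h.py <<'E'
def und(c,px):
    m=manip.camera_model(c); K=np.array(m['K']);D=np.array(m['dist_coeffs'],float)
    return cv2.undistortPoints(np.array(px,float).reshape(-1,1,2),K,D).reshape(-1,2), np.array(m['view'])
def ray(c,px):
    n,V=und(c,px); d=np.c_[n[:,0],-n[:,1],-np.ones(len(n))]
    R=V[:3,:3];t=V[:3,3]
    return -R.T@t, d@R      # origin, dirs (unit depth)
def at_z(c,px,z):
    o,d=ray(c,px); return o+d*((z-o[2])/d[:,2])[:,None]
def at_depth(c,px,dep):
    o,d=ray(c,px); return o+d*np.asarray(dep)[:,None]
def proj(c,P):
    m=manip.camera_model(c);V=np.array(m['view']);q=np.atleast_2d(P)@V[:3,:3].T+V[:3,3]
    q=q*[1,-1,-1]
    return cv2.projectPoints(q,np.zeros(3),np.zeros(3),np.array(m['K']),np.array(m['dist_coeffs'],float))[0].reshape(-1,2)
def tri(a,b):
    # a=(cam,px)
    oa,da=ray(*a);ob,db=ray(*b);da=da[0]/np.linalg.norm(da[0]);db=db[0]/np.linalg.norm(db[0])
    s=np.linalg.lstsq(np.c_[da,-db],ob-oa,rcond=None)[0]
    p,q=oa+s[0]*da,ob+s[1]*db
    return (p+q)/2,np.linalg.norm(p-q)
E
python3 - <<'E'
from h import *
zs=dict(jig=0,strip_c=.028,jaw_face=.034,fold_pivot=.09,handle_grip=.09,bar_mid=.12,mat=0,band1_c=.038,compound_tin=0,compound_block=0,brush=0)
manip.camera('top')
for n,z in zs.items():
    for c in ['top']:
        r=manip.mark_of(c,n)
        for e in r[:4]:
            print(n,c,round(e['conf'],2),np.round(e['at'],1),np.round(at_z(c,e['at'],z)[0],4))
manip.camera('side')
for n,z in zs.items():
    for c in ['side']:
        r=manip.mark_of(c,n)
        for e in r[:4]:
            print(n,c,round(e['conf'],2),np.round(e['at'],1),np.round(at_z(c,e['at'],z)[0],4))
V=np.array(manip.camera_model('wrist')['view']);o=manip.get_obs();R=np.array(o['tcp_rot'])
print('cam in tool',R.T@(-V[:3,:3].T@V[:3,3]-o['tcp_pos']), 'axes',(R.T@V[:3,:3].T).round(3).tolist(),o['time_s'])
E
```

```text
jig top 0.65 [326.2 226.4] [ 0.5653 -0.0252  0.    ]
strip_c top 0.65 [323.5 246.3] [ 0.5125 -0.0197  0.028 ]
jaw_face top 0.67 [324.7 268.7] [ 0.4583 -0.0236  0.034 ]
fold_pivot top 0.71 [453.2 247.8] [ 0.508  -0.3185  0.09  ]
fold_pivot top 0.61 [303.5 189.3] [0.6374 0.0295 0.09  ]
handle_grip top 0.74 [329.4 193.7] [ 0.6282 -0.0308  0.09  ]
handle_grip top 0.71 [458.1 250.8] [ 0.5013 -0.3299  0.09  ]
bar_mid top 0.71 [169.6 234.4] [0.5211 0.3284 0.12  ]
mat top 0.92 [458.9 249.1] [ 0.5159 -0.3534  0.    ]
mat top 0.52 [450.4 250.3] [ 0.5125 -0.3322  0.    ]
band1_c top 0.84 [475.  289.3] [ 0.4158 -0.3825  0.038 ]
band1_c top 0.54 [321.5 266.7] [ 0.4626 -0.016   0.038 ]
band1_c top 0.25 [418.9 149. ] [ 0.7564 -0.2484  0.038 ]
compound_tin top 0.66 [415.5 147.7] [ 0.771  -0.2462  0.    ]
compound_tin top 0.66 [300.8 191.3] [0.6521 0.0396 0.    ]
compound_block top 0.7 [276.1 135.5] [0.7947 0.1059 0.    ]
brush top 0.6 [184.6 345.3] [0.2676 0.3111 0.    ]
jig side 0.72 [304.5 267.9] [ 0.5688 -0.0195  0.    ]
strip_c side 0.97 [319.  265.4] [ 0.5181 -0.0211  0.028 ]
jaw_face side 0.84 [336.3 269.6] [ 0.4621 -0.0264  0.034 ]
jaw_face side 0.4 [289.3 231.4] [ 0.7055 -0.1142  0.034 ]
fold_pivot side 0.85 [274. 238.] [0.6468 0.0235 0.09  ]
handle_grip side 0.58 [293.  231.1] [ 0.6317 -0.0429  0.09  ]
bar_mid side 0.59 [225.5 292.3] [0.5267 0.3279 0.12  ]
mat side 0.69 [380.4 231.5] [ 0.5148 -0.3546  0.    ]
band1_c side 0.63 [411.2 227.1] [ 0.419  -0.3819  0.038 ]
band1_c side 0.34 [215.8 258.2] [0.7585 0.149  0.038 ]
compound_tin side 0.69 [381.7 229.2] [ 0.5198 -0.3714  0.    ]
compound_tin side 0.61 [301.  217.8] [ 0.7783 -0.2639  0.    ]
compound_block side 0.9 [217.3 260.6] [0.793  0.1142 0.    ]
brush side 0.63 [316.6 378.3] [0.2691 0.3157 0.    ]
cam in tool [-1.42909401e-01  8.20568674e-05 -6.44863362e-02] axes [[0.0, 0.259, -0.966], [1.0, 0.0, 0.0], [0.0, -0.966, -0.259]] 1.35
```

```bash
cat >> h.py <<'E'
def go(P,a=None):
    o=manip.get_obs();R=np.array(o['tcp_rot']);p=np.array(o['tcp_pos'])
    ac=np.degrees(np.arctan2(R[1,1],R[0,1])); l=R.T@(np.array(P)-p)*1000
    th=0 if a is None else np.radians((ac-a+180)%360-180)
    print('at',p.round(4),'a',round(ac,2),'-> linear',l.round(1).tolist(),'turn',round(th,4),'rows>=',int(np.ceil(max(np.linalg.norm(l)/50,abs(np.degrees(th))/8.59))),'t',o['time_s'])
E
python3 -c "
from h import *
go([.54,-.02,.25],-90)"
```

```text
at [ 0.1587 -0.6045  0.2313] a -75.29 -> linear [-18.7, -468.6, -517.2] turn 0.2567 rows>= 14 t 1.35
```

Request:
apply_moves:
  linear:
    - [-19,-469,-517]
    - [-19,-469,-517]
    - [-19,-469,-517]
    - [-19,-469,-517]
    - [-19,-469,-517]
    - [-19,-469,-517]
    - [-19,-469,-517]
    - [-19,-469,-517]
    - [-19,-469,-517]
    - [-19,-469,-517]
  turn: [0.257,0.257,0.257,0.257,0.257,0.257,0.257,0.257,0.257,0.257]
  fingers: [85,85,85,85,85,85,85,85,85,85]

```text
time_s: 2.35
tcp_pos: [0.4323, -0.1839, 0.2453]
tcp_rot: [[0.001, -0.0, -1.0], [-0.0, -1.0, 0.0], [-1.0, 0.0, -0.001]]
wrist_force: [1.4, -1.2, -0.8]
opening: 0.0849
```

```bash
python3 -c "
from h import *
go([.54,-.02,.25],-90)"
```

```text
at [ 0.4323 -0.1839  0.2453] a -90.02 -> linear [-4.7, -163.9, -107.6] turn -0.0004 rows>= 4 t 2.35
```

Request:
apply_moves:
  linear:
    - [-5,-164,-108]
    - [-5,-164,-108]
    - [-5,-164,-108]
    - [-5,-164,-108]
    - [-5,-164,-108]
    - [-5,-164,-108]
  turn: [0,0,0,0,0,0]
  fingers: [85,85,85,85,85,85]

```text
time_s: 2.95
tcp_pos: [0.5405, -0.0189, 0.25]
tcp_rot: [[0.0, 0.002, -1.0], [-0.0, -1.0, -0.002], [-1.0, 0.0, -0.0]]
wrist_force: [-0.1, -0.3, -0.3]
opening: 0.0853
```

```bash
python3 - <<'E'
from h import *
print(manip.get_obs()['tcp_pos'],manip.get_obs()['qvel'].round(2) if hasattr(manip.get_obs()['qvel'],'round') else 0)
zs=dict(jig=0,strip_c=.028,jaw_face=.034,fold_pivot=.09,handle_grip=.09)
p,d=manip.camera('wrist'); save('w1',p); np.save('pics/w1d.npy',d)
for n,z in zs.items():
        r=manip.mark_of('wrist',n)
        for e in r[:3]:
            print(n,round(e['conf'],2),np.round(e['at'],1),np.round(at_z('wrist',e['at'],z)[0],4))
E
```

```text
[ 0.5405335  -0.01894752  0.25002877] [ 2.08 -0.85  1.2   1.17  0.11  0.04  0.6 ]
jig 0.86 [332.3 188.1] [ 0.5631 -0.0259  0.    ]
strip_c 0.59 [325.2 236.8] [ 0.5146 -0.0183  0.028 ]
jaw_face 0.76 [326.8 282.5] [ 0.4651 -0.0198  0.034 ]
handle_grip 0.86 [340.1 121. ] [ 0.627  -0.0311  0.09  ]
```

View pics/w1.png

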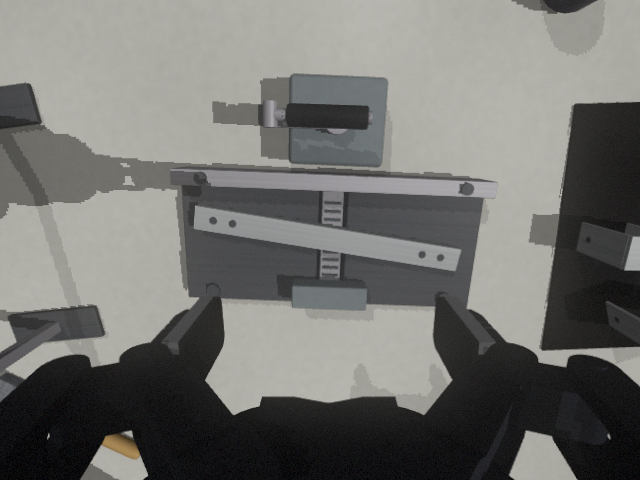

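Wrist view: rail edge from about (172,185) to (495,196), strip running (195,218) to (460,260), jaw at (330,297), black handle (287–370,116) over the crank box. Now I'll fit the edges.

```bash
cat > meas.py <<'E'
from h import *
def edge(img,u,v0,v1,sign):
    g=cv2.GaussianBlur(cv2.cvtColor(img,cv2.COLOR_RGB2GRAY),(3,3),0.8).astype(float)
    out=[]
    for uu in u:
        col=g[:,int(uu)]; a=int(v0(uu));b=int(v1(uu)); d=sign*np.diff(col[a:b])
        k=int(np.argmax(d))
        if d[k]<6: continue
        if 0<k<len(d)-1:
            den=d[k-1]-2*d[k]+d[k+1]; s=0.5*(d[k-1]-d[k+1])/den if den else 0
        else: s=0
        out.append((uu,a+k+.5+s))
    return np.array(out)
def linefit(c,pts,z):
    P=at_z(c,pts,z)[:,:2]
    vx,vy,x0,y0=cv2.fitLine(P.astype(np.float32),cv2.DIST_HUBER,0,.001,.001).ravel()
    n=np.array([-vy,vx]); r=(P-[x0,y0])@n
    return np.array([x0,y0]),np.array([vx,vy]),np.abs(r).max(),P
E
python3 - <<'E'
from meas import *
img=cv2.imread('pics/w1.png')[:,:,::-1]
f=lambda a,b,o:(lambda u:a[1]+(b[1]-a[1])*(u-a[0])/(b[0]-a[0])+o)
a,b=(172,185),(495,196)
pts=edge(img,list(range(215,450,6)),f(a,b,-5),f(a,b,8),-1)
p,v,r,P=linefit('wrist',pts,.045); print('rail',p,v,'ang',np.degrees(np.arctan2(-v[0],v[1])) ,r,len(pts))
a,b=(197,206),(460,247)
pts=edge(img,list(range(205,455,6)),f(a,b,-7),f(a,b,7),1)
p,v,r,P=linefit('wrist',pts,.036); print('strip front',p,v,r,len(pts))
a,b=(197,229),(458,270)
pts=edge(img,list(range(205,450,6)),f(a,b,-7),f(a,b,7),-1)
p,v,r,P=linefit('wrist',pts,.036); print('strip back',p,v,r,len(pts))
# corners
for n,q,z in [('railL',(171,185),.045),('railR',(495,197),.045),('jawL',(292,286),.046),('jawR',(366,289),.046),('jawbL',(293,307),.046),('box TL',(291,74),.048),('boxTR',(387,78),.048),('boxBR',(383,166),.048),('boxBL',(290,163),.048),('hend',(370,116),.095),('hstart',(287,115),.095),('stripL',(196,218),.036),('stripR',(459,260),.036)]:
    print(n,at_z('wrist',[q],z)[0].round(4))
E
```

```text
rail [ 0.56547993 -0.02519137] [0.04309805 0.9990708 ] ang -2.4701014 0.0005555006062120454 40
strip front [0.53084207 0.00084871] [0.16777608 0.9858251 ] 9.480352689864966e-05 42
strip back [ 0.5024561  -0.01847339] [0.16739543 0.98588985] 0.0005035292768713268 41
railL [0.5716 0.1326 0.045 ]
railR [ 0.5591 -0.1862  0.045 ]
jawL [0.4661 0.0169 0.046 ]
jawR [ 0.4625 -0.0609  0.046 ]
jawbL [0.4421 0.0166 0.046 ]
box TL [0.6704 0.0119 0.048 ]
boxTR [ 0.667  -0.0745  0.048 ]
boxBR [ 0.5892 -0.0737  0.048 ]
boxBL [0.5922 0.0151 0.048 ]
hend [ 0.6304 -0.0548  0.095 ]
hstart [0.6313 0.0114 0.095 ]
stripL [0.537  0.1147 0.036 ]
stripR [ 0.4911 -0.16    0.036 ]
```

```bash
cat >> h.py <<'E'
JO=np.array([.5655,-.0265]);JX=np.array([.99907,-.0431]);JY=np.array([.0431,.99907]);JA=-92.47
def J(x,y,z): return np.r_[JO+x*JX+y*JY,z]
def invJ(P): d=np.array(P)[:2]-JO; return np.r_[d@JX,d@JY]
E
python3 -c "
from h import *
go(J(-.087,0.0,.10),JA); go(J(-.087,0,.012),JA)"
```

```text
at [ 0.5401 -0.0208  0.2505] a -90.1 -> linear [150.5, 2.0, 61.7] turn 0.0413 rows>= 4 t 3.25
at [ 0.5401 -0.0208  0.2505] a -90.1 -> linear [238.5, 1.9, 61.8] turn 0.0413 rows>= 5 t 3.25
```

Request:
apply_moves:
  linear:
    - [50,2,62]
    - [100,2,62]
    - [150,2,62]
    - [190,2,62]
    - [215,2,62]
    - [238,2,62]
    - [238,2,62]
    - [238,2,62]
  turn: [0.041,0.041,0.041,0.041,0.041,0.041,0.041,0.041]
  fingers: [85,85,85,85,85,85,85,85]

```text
time_s: 4.05
tcp_pos: [0.4784, -0.0231, 0.013]
tcp_rot: [[0.001, -0.043, -0.999], [-0.001, -0.999, 0.043], [-1.0, 0.001, -0.001]]
wrist_force: [0.3, 0.1, 0.6]
opening: 0.0848
```

```bash
python3 - <<'E'
from h import *
p,d=manip.camera('wrist'); save('w2',p); 
go(J(-.040,0.0,.012),JA); print(invJ(manip.get_obs()['tcp_pos']),manip.get_obs()['wrist_force'])
E
```

```text
at [ 0.4789 -0.0232  0.0136] a -92.48 -> linear [1.7, -0.4, -46.6] turn -0.0002 rows>= 1 t 4.1
[-0.08661411 -0.00039402] [ 0.60994714  0.60470358 -0.42456985]
```

View pics/w2.png

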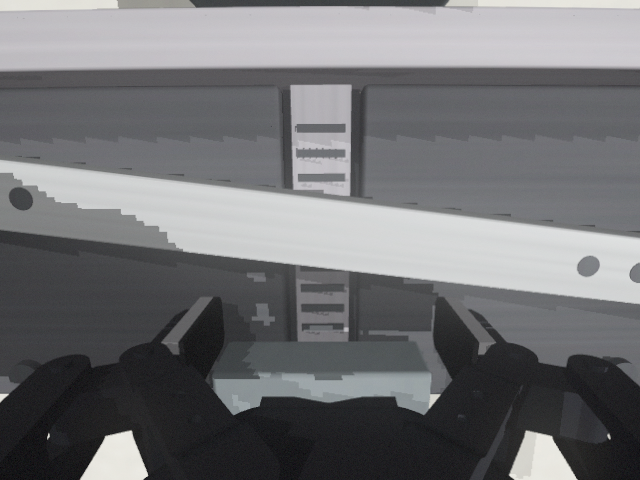

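Fingertips are on the bed behind the strip, clear of the jaw. Push slowly.

Request:
apply_moves:
  linear:
    - [0,0,-5]
    - [0,0,-10]
    - [0,0,-15]
    - [0,0,-20]
    - [0,0,-25]
    - [0,0,-30]
    - [0,0,-35]
    - [0,0,-40]
    - [0,0,-44]
    - [0,0,-46]
  turn: [0,0,0,0,0,0,0,0,0,0]
  fingers: [85,85,85,85,85,85,85,85,85,85]

```text
time_s: 5.1
tcp_pos: [0.5255, -0.025, 0.0136]
tcp_rot: [[0.003, -0.043, -0.999], [-0.001, -0.999, 0.043], [-1.0, 0.0, -0.003]]
wrist_force: [-3.5, -1.2, 0.1]
opening: 0.0849
```

```bash
python3 - <<'E'
from h import *
p,d=manip.camera('wrist'); save('w3',p); 
print(invJ(manip.get_obs()['tcp_pos']),manip.get_obs()['wrist_force'])
E
```

```text
[-0.03993982 -0.00028421] [-0.50339052  0.26590649  0.34461675]
```

View pics/w3.png

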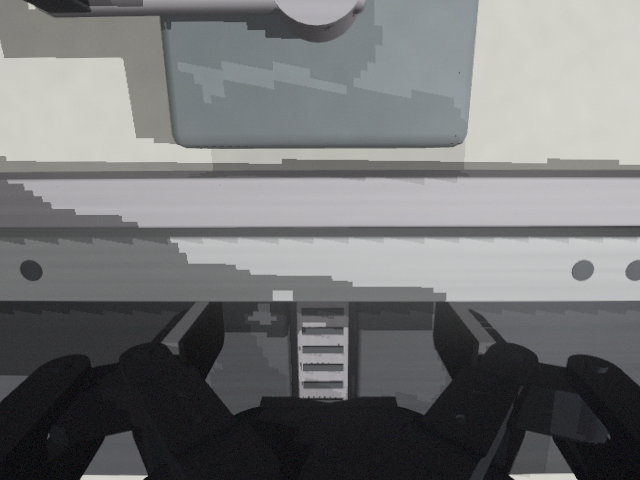

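Request:
apply_moves:
  linear:
    - [0,0,-1]
    - [0,0,-2]
    - [0,0,-3]
    - [0,0,-4]
    - [0,0,-5]
    - [0,0,-5]
  turn: [0,0,0,0,0,0]
  fingers: [85,85,85,85,85,85]

```text
time_s: 5.75
tcp_pos: [0.5305, -0.0253, 0.0136]
tcp_rot: [[0.002, -0.043, -0.999], [-0.001, -0.999, 0.043], [-1.0, 0.0, -0.002]]
wrist_force: [-3.4, -0.5, 0.9]
opening: 0.085
```

Request:
apply_moves:
  linear:
    - [0,0,-1]
    - [0,0,-2]
    - [0,0,-3]
    - [0,0,-3]
  turn: [0,0,0,0]
  fingers: [85,85,85,85]

```text
time_s: 6.15
tcp_pos: [0.5307, -0.0254, 0.0134]
tcp_rot: [[-0.003, -0.042, -0.999], [-0.001, -0.999, 0.042], [-1.0, 0.001, 0.003]]
wrist_force: [-20.1, 1.9, 15.7]
opening: 0.0851
```

```bash
python3 - <<'E'
from h import *
p,d=manip.camera('wrist'); save('w4',p); 
print(invJ(manip.get_obs()['tcp_pos']),manip.get_obs()['wrist_force'])
E
```

```text
[-0.03478628 -0.00037116] [-20.53387731   1.82862501  15.4002975 ]
```

View pics/w4.png

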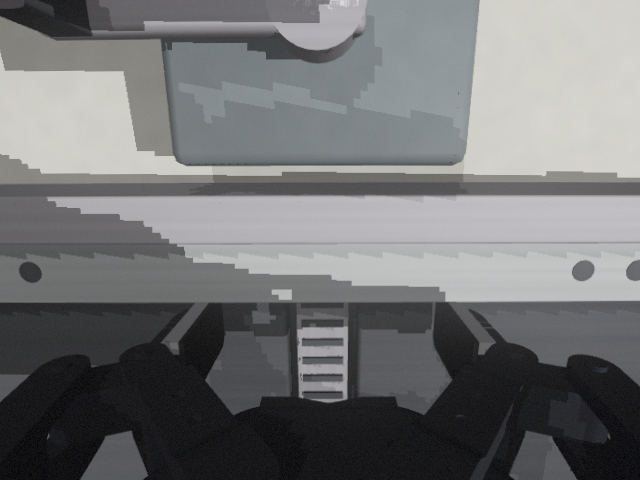

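The strip lies flush: no gap along the rail, 20 N contact. Back off and up, then go to the handle's free end.

Request:
apply_moves:
  linear:
    - [0,0,4]
    - [0,0,10]
    - [-30,0,12]
    - [-70,0,12]
    - [-110,0,12]
    - [-150,0,12]
    - [-180,0,12]
    - [-180,0,12]
  turn: [0,0,0,0,0,0,0,0]
  fingers: [85,85,85,85,60,60,60,60]

```text
time_s: 7.0
tcp_pos: [0.5213, -0.0247, 0.1973]
tcp_rot: [[0.004, -0.043, -0.999], [-0.001, -0.999, 0.043], [-1.0, 0.001, -0.004]]
wrist_force: [0.6, -0.8, -0.5]
opening: 0.0603
```

```bash
python3 - <<'E'
from h import *
go(J(.03,0,.2),JA+90);go(J(.03,0,.2),JA-90)
print(manip.get_obs()['joint_pos'])
E
```

```text
at [ 0.5213 -0.0247  0.1973] a -92.46 -> linear [-2.3, -0.1, -74.3] turn -1.5707 rows>= 11 t 7.0
at [ 0.5213 -0.0247  0.1973] a -92.46 -> linear [-2.3, -0.1, -74.3] turn 1.5709 rows>= 11 t 7.0
[   7.08494863   23.34631471  -14.25153839  108.86450123    7.6200553
   48.44298012 -103.55186773]
```

```bash
python3 - <<'E'
from h import *
go(J(.065,-.007,.2),-2.47)
E
```

```text
at [ 0.5213 -0.0247  0.1973] a -92.46 -> linear [-2.2, 6.9, -109.3] turn -1.5707 rows>= 11 t 7.0
```

Request:
apply_moves:
  linear:
    - [-2,7,-20]
    - [-2,7,-40]
    - [-2,7,-60]
    - [-2,7,-80]
    - [-2,7,-100]
    - [-2,7,-109]
    - [-2,7,-109]
    - [-2,7,-109]
    - [-2,7,-109]
    - [-2,7,-109]
  turn: [-0.15,-0.3,-0.45,-0.6,-0.75,-0.9,-1.05,-1.2,-1.35,-1.5]
  fingers: [60,60,60,60,60,60,60,60,60,60]

```text
time_s: 8.0
tcp_pos: [0.6299, -0.0363, 0.199]
tcp_rot: [[0.004, 0.994, -0.107], [-0.001, -0.107, -0.994], [-1.0, 0.004, 0.001]]
wrist_force: [0.4, -1.1, -0.4]
opening: 0.06
```

```bash
python3 - <<'E'
from h import *
p,d=manip.camera('wrist'); save('w5',p)
for n,z in dict(fold_pivot=.09,handle_grip=.09).items():
    for e in manip.mark_of('wrist',n)[:2]:
        print(n,round(e['conf'],2),np.round(e['at'],1),np.round(at_z('wrist',e['at'],z)[0],4), invJ(at_z('wrist',e['at'],z)[0]).round(4))
go(J(.065,-.007,.0713),-2.47)
E
```

```text
fold_pivot 0.87 [325.  150.6] [0.6342 0.0276 0.09  ] [0.0663 0.057 ]
handle_grip 0.78 [332.6 235.8] [ 0.6328 -0.0331  0.09  ] [ 0.0676 -0.0037]
at [ 0.6298 -0.0365  0.1991] a -6.72 -> linear [127.8, -0.2, -0.3] turn -0.0741 rows>= 3 t 8.15
```

View pics/w5.png

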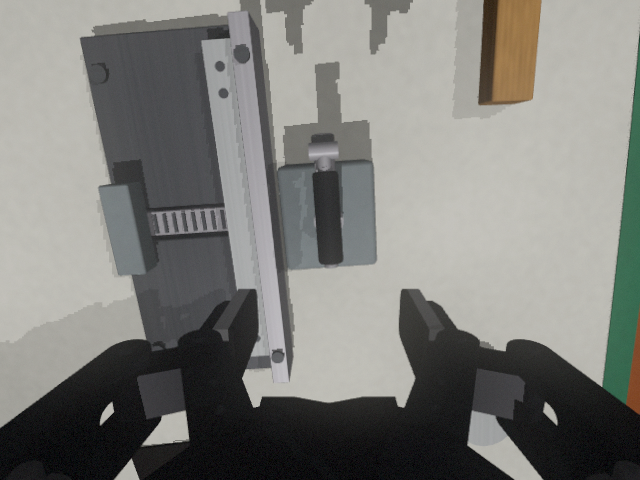

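Pivot at (325,150), sleeve (327,175)–(331,263). A 1–2 mm shift of the jig origin in x agrees with the push stop; I'll adopt it.

```bash
echo "JO=np.array([.5667,-.0260])" >> h.py; python3 - <<'E'
from h import *
go(J(.065,-.007,.0715),-2.47)
E
```

```text
at [ 0.6298 -0.0365  0.1991] a -6.72 -> linear [127.6, 0.9, -0.9] turn -0.0741 rows>= 3 t 8.15
```

Request:
apply_moves:
  linear:
    - [10,1,-1]
    - [45,1,-1]
    - [80,1,-1]
    - [105,1,-1]
    - [120,1,-1]
    - [127,1,-1]
    - [127,1,-1]
    - [127,1,-1]
    - [127,1,-1]
    - [127,1,-1]
  turn: [-0.074,-0.074,-0.074,-0.074,-0.074,-0.074,-0.074,-0.074,-0.074,-0.074]
  fingers: [60,50,50,50,50,50,10,10,10,10]
  newtons: 20

```text
time_s: 9.15
tcp_pos: [0.6316, -0.0357, 0.0729]
tcp_rot: [[0.005, 0.999, -0.044], [-0.001, -0.044, -0.999], [-1.0, 0.005, 0.001]]
wrist_force: [-2.5, -0.3, -0.1]
opening: 0.0173
```

Request:
apply_moves:
  linear:
    - [0,0,0]
    - [0,0,0]
    - [0,0,0]
    - [0,0,0]
    - [0,0,0]
  turn: [0,0,0,0,0]
  fingers: [10,10,10,10,10]
  newtons: 20

```text
time_s: 9.65
tcp_pos: [0.6316, -0.0357, 0.0729]
tcp_rot: [[0.005, 0.999, -0.044], [-0.001, -0.044, -0.999], [-1.0, 0.005, 0.001]]
wrist_force: [-3.2, 0.0, 0.5]
opening: 0.0173
```

```bash
python3 - <<'E'
from h import *
o=manip.get_obs(); print(invJ(o['tcp_pos']),o['tcp_pos'],o['tcp_rot'],o['wrist_force'],o['opening'])
p,d=manip.camera('wrist'); save('w6',p)
E
```

```text
[ 0.06522492 -0.00689587] [ 0.63156715 -0.03570067  0.07287298] [[ 4.74927286e-03  9.99041449e-01 -4.35158361e-02]
 [-7.53323093e-04 -4.35127402e-02 -9.99052588e-01]
 [-9.99988438e-01  4.77755483e-03  5.45947118e-04]] [-3.20871713  0.02700004  0.54677162] 0.017314002316635616
```

View pics/w6.png

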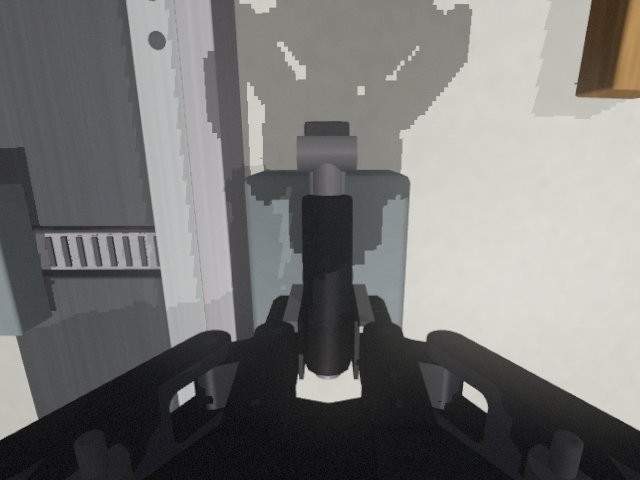

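Request:
apply_moves:
  linear:
    - [-5,0,-0.2]
    - [-9.9,0,-0.8]
    - [-14.7,0,-1.8]
    - [-19.5,0,-3.2]
    - [-24.1,0,-4.9]
    - [-28.6,0,-7]
    - [-32.9,0,-9.5]
    - [-37,0,-12.3]
    - [-40.9,0,-15.4]
    - [-44.5,0,-18.8]
  turn: [0,0,0,0,0,0,0,0,0,0]
  fingers: [10,10,10,10,10,10,10,10,10,10]

```text
time_s: 10.7
tcp_pos: [0.6321, -0.017, 0.1177]
tcp_rot: [[0.005, 0.999, -0.044], [-0.001, -0.044, -0.999], [-1.0, 0.005, 0.001]]
wrist_force: [-1.4, -1.6, -4.8]
opening: 0.017
```

```bash
python3 - <<'E'
from h import *
o=manip.get_obs(); print(invJ(o['tcp_pos']),o['tcp_pos'],o['wrist_force'],o['opening'])
p,d=manip.camera('wrist'); save('w7',p)
E
```

```text
[0.06498174 0.01183862] [ 0.63213165 -0.01697309  0.11767786] [-1.36897567 -1.61328878 -4.81853549] 0.017039585974759085
```

View pics/w7.png

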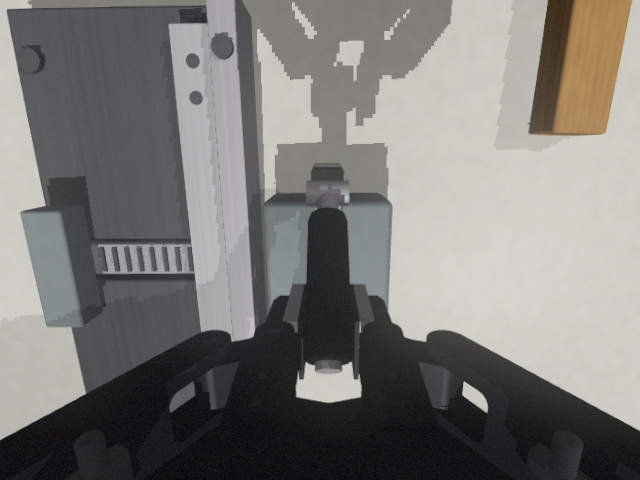

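Request:
apply_moves:
  linear:
    - [-3.3,0,-3.7]
    - [-6.3,0,-7.6]
    - [-9,0,-11.8]
    - [-11.3,0,-16.2]
    - [-13.3,0,-20.7]
    - [-14.9,0,-25.4]
    - [-16.1,0,-30.2]
    - [-17,0,-35.1]
    - [-17.4,0,-40]
    - [-17.5,0,-43.8]
  turn: [0,0,0,0,0,0,0,0,0,0]
  fingers: [10,10,10,10,10,10,10,10,10,10]

```text
time_s: 11.75
tcp_pos: [0.6345, 0.028, 0.1361]
tcp_rot: [[0.006, 0.999, -0.043], [-0.001, -0.043, -0.999], [-1.0, 0.006, 0.001]]
wrist_force: [-2.3, -4.6, 1.5]
opening: 0.0174
```

```bash
python3 - <<'E'
from h import *
o=manip.get_obs(); print(invJ(o['tcp_pos']),o['tcp_pos'],o['wrist_force'],o['opening'])
p,d=manip.camera('wrist'); save('w8',p)
p,d=manip.camera('side'); save('s8',p[150:350,180:480])
im=cv2.imread('pics/s8.png'); cv2.imwrite('pics/s8b.png',cv2.resize(im,None,fx=2.6,fy=2.6))
E
```

```text
[0.065367   0.05683979] [0.63445611 0.02796969 0.13610513] [-2.31313024 -4.55346662  1.50676734] 0.017390928288601133
```

View pics/w8.png

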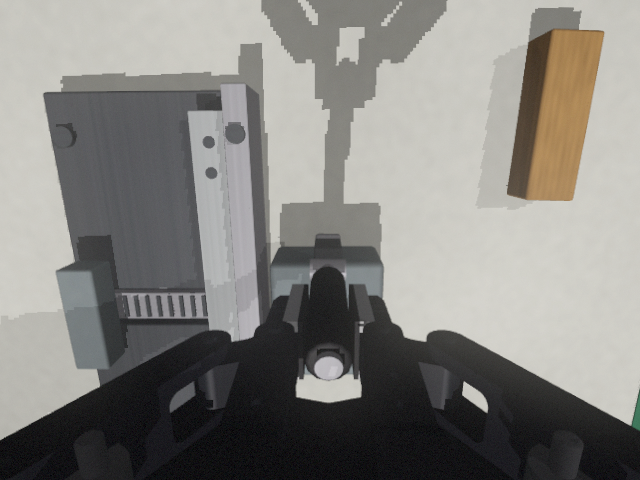

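View pics/s8b.png

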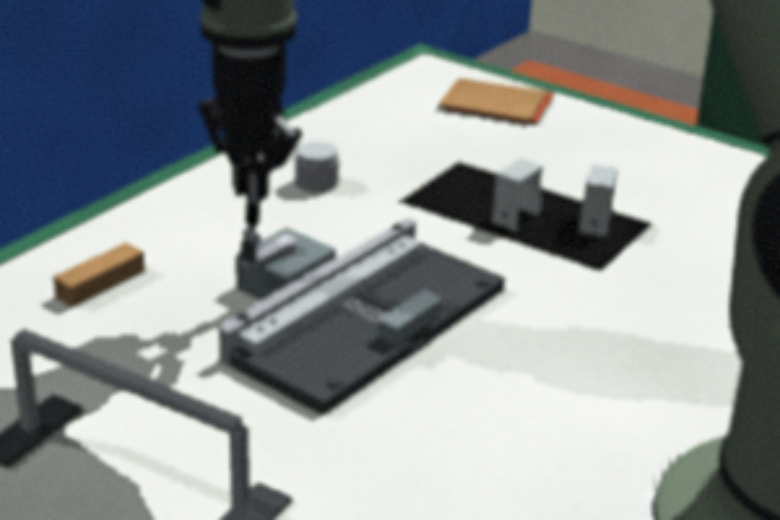

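Handle is upright against its stop (TCP at 56.8 mm along jig y, shaft-centred radius 55). I'll plan the crank circle.

```bash
cat >> h.py <<'E'
def arc(ph,R=.056,z=None):
    o=manip.get_obs();Rm=np.array(o['tcp_rot']);p=np.array(o['tcp_pos'])
    q=invJ(p)-[.065,0]; print('phi now',round(np.arctan2(q[0],q[1])%(2*np.pi),3),'r',round(np.hypot(*q),4),'z',round(p[2],4),'F',np.round(o['wrist_force'],1),'op',round(o['opening'],4),'t',o['time_s'])
    z=p[2] if z is None else z
    print([[float(round(v*2)/2) for v in Rm.T@(J(.065+R*np.sin(f),R*np.cos(f),z)-p)*1000] for f in ph])
E
python3 - <<'E'
from h import *
arc(np.arange(1,11)*.13,z=.1355)
E
```

```text
phi now 0.007 r 0.0572 z 0.1361 F [-2.3 -2.5  3.2] op 0.0175 t 11.85
[[0.5, 7.0, 1.5], [0.5, 14.0, 3.0], [0.5, 21.0, 5.5], [1.0, 27.5, 8.5], [1.0, 33.5, 12.5], [1.0, 39.0, 17.5], [1.0, 44.0, 23.0], [1.0, 48.0, 29.0], [1.0, 51.0, 35.5], [1.0, 53.5, 42.5]]
```

Request:
apply_moves:
  linear:
    - [0.5,7,1.5]
    - [0.5,14,3]
    - [0.5,21,5.5]
    - [1,27.5,8.5]
    - [1,33.5,12.5]
    - [1,39,17.5]
    - [1,44,23]
    - [1,48,29]
    - [1,51,35.5]
    - [1,53.5,42.5]
  turn: [0,0,0,0,0,0,0,0,0,0]
  fingers: [10,10,10,10,10,10,10,10,10,10]

```text
time_s: 12.85
tcp_pos: [0.6863, -0.017, 0.1355]
tcp_rot: [[0.006, 0.999, -0.043], [-0.001, -0.043, -0.999], [-1.0, 0.006, 0.0]]
wrist_force: [-3.1, 2.5, 4.9]
opening: 0.0172
```

```bash
python3 - <<'E'
from h import *
arc(1.3+np.arange(1,11)*.14,z=.1355)
p,d=manip.camera('wrist'); save('w9',p)
E
```

```text
phi now 1.315 r 0.0559 z 0.1355 F [-3.1  2.5  4.9] op 0.0172 t 12.85
[[0.0, 1.5, 7.0], [0.0, 2.0, 14.5], [0.0, 1.0, 22.5], [0.0, -0.5, 30.0], [0.0, -3.0, 37.5], [0.0, -7.0, 44.5], [0.0, -11.5, 50.5], [0.0, -17.0, 56.0], [0.0, -23.5, 61.0], [0.0, -30.0, 65.0]]
```

View pics/w9.png

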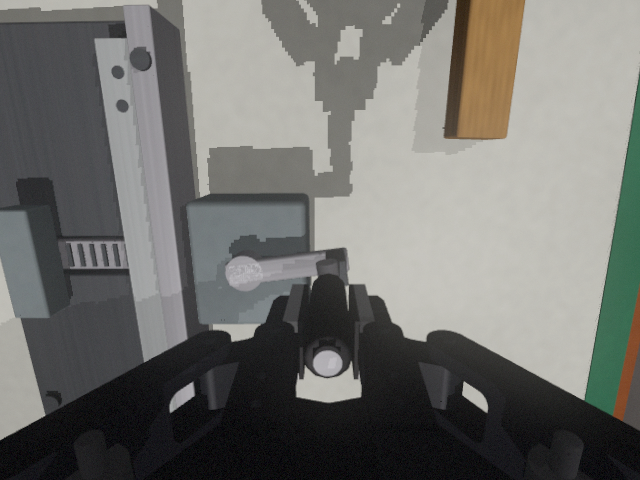

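Crank arm has turned ~1.3 rad clockwise, handle upright in the grip, forces small. Continue.

Request:
apply_moves:
  linear:
    - [0,1.5,7]
    - [0,2,14.5]
    - [0,1,22.5]
    - [0,-0.5,30]
    - [0,-3,37.5]
    - [0,-7,44.5]
    - [0,-11.5,50.5]
    - [0,-17,56]
    - [0,-23.5,61]
    - [0,-30,65]
  turn: [0,0,0,0,0,0,0,0,0,0]
  fingers: [10,10,10,10,10,10,10,10,10,10]

```text
time_s: 13.9
tcp_pos: [0.6523, -0.0778, 0.1352]
tcp_rot: [[0.003, 0.999, -0.041], [0.004, -0.041, -0.999], [-1.0, 0.003, -0.004]]
wrist_force: [-7.8, 24.9, 9.3]
opening: 0.0169
```

```bash
python3 - <<'E'
from h import *
arc(2.7+np.arange(1,11)*.14,z=.1355)
E
```

```text
phi now 2.7 r 0.0531 z 0.1352 F [-7.8 24.9  9.3] op 0.0169 t 13.9
[[-0.5, -6.0, 5.5], [-0.5, -13.5, 7.0], [-0.5, -21.5, 8.0], [-0.5, -29.5, 7.5], [-0.5, -37.0, 6.0], [-0.5, -44.5, 3.5], [-0.5, -51.5, 0.0], [-0.5, -58.0, -4.5], [-0.5, -63.5, -10.0], [-0.5, -68.5, -16.0]]
```

Radial force grew to 25 N on the -y side: the shaft sits about 2 mm further in +y than I have it. Correcting the origin.

```bash
echo "JO=JO+.0019*JY" >> h.py; python3 - <<'E'
from h import *
arc(2.7+np.arange(1,11)*.14,R=.0553,z=.1355)
E
```

```text
phi now 2.715 r 0.0548 z 0.1352 F [-7.8 24.9  9.3] op 0.0169 t 13.9
[[-0.5, -6.5, 3.0], [-0.5, -14.0, 4.5], [-0.5, -21.5, 5.5], [-0.5, -29.0, 5.0], [-0.5, -37.0, 3.5], [-0.5, -44.0, 1.0], [-0.5, -51.0, -2.5], [-0.5, -57.5, -7.0], [-0.5, -63.0, -12.5], [-0.5, -68.0, -18.5]]
```

Request:
apply_moves:
  linear:
    - [-0.5,-6.5,2]
    - [-0.5,-14,4]
    - [-0.5,-21.5,5]
    - [-0.5,-29,4.5]
    - [-0.5,-37,3.5]
    - [-0.5,-44,1]
    - [-0.5,-51,-2.5]
    - [-0.5,-57.5,-7]
    - [-0.5,-63,-12.5]
    - [-0.5,-68,-18.5]
  turn: [0,0,0,0,0,0,0,0,0,0]
  fingers: [10,10,10,10,10,10,10,10,10,10]

```text
time_s: 14.9
tcp_pos: [0.586, -0.0562, 0.1356]
tcp_rot: [[0.005, 0.999, -0.041], [0.005, -0.041, -0.999], [-1.0, 0.005, -0.005]]
wrist_force: [9.4, 3.9, -2.7]
opening: 0.0172
```

```bash
python3 - <<'E'
from h import *
arc(4.1+np.arange(1,11)*.13,R=.0555,z=.1355)
p,d=manip.camera('wrist'); save('w10',p)
E
```

```text
phi now 4.099 r 0.0543 z 0.1356 F [ 9.4  3.9 -2.7] op 0.0172 t 14.9
[[0.0, -4.5, -5.5], [0.0, -7.5, -12.0], [0.0, -9.5, -19.0], [0.0, -11.0, -26.0], [0.5, -11.0, -33.5], [0.5, -10.0, -40.5], [0.5, -8.5, -47.5], [0.5, -6.0, -54.5], [0.5, -2.5, -60.5], [0.5, 1.5, -66.5]]
```

View pics/w10.png

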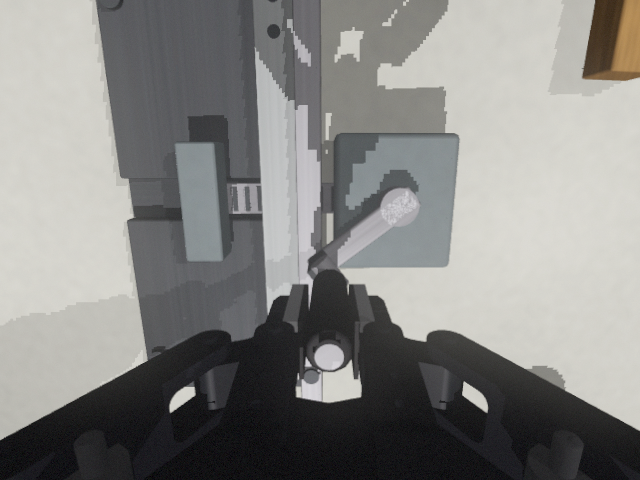

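Request:
apply_moves:
  linear:
    - [0,-4.5,-5.5]
    - [0,-7.5,-12]
    - [0,-9.5,-19]
    - [0,-10.5,-26]
    - [0.5,-10.5,-33.5]
    - [0.5,-10,-40.5]
    - [0.5,-8.5,-47.5]
    - [0.5,-6,-54.5]
    - [0.5,-2.5,-60.5]
    - [0.5,1.5,-66.5]
  turn: [0,0,0,0,0,0,0,0,0,0]
  fingers: [10,10,10,10,10,10,10,10,10,10]

```text
time_s: 15.95
tcp_pos: [0.589, 0.0111, 0.1355]
tcp_rot: [[0.004, 0.999, -0.04], [0.005, -0.04, -0.999], [-1.0, 0.003, -0.005]]
wrist_force: [-2.1, -0.4, 6.9]
opening: 0.0171
```

```bash
python3 - <<'E'
from h import *
arc(5.4+np.arange(1,9)*.08,R=.0555,z=.1355)
p,d=manip.camera('wrist'); save('w11',p)
E
```

```text
phi now 5.397 r 0.0572 z 0.1355 F [-2.1 -0.4  6.9] op 0.0171 t 15.95
[[0.0, 4.5, -2.5], [0.0, 7.5, -5.5], [0.0, 11.0, -8.0], [0.0, 14.5, -10.5], [0.0, 18.5, -13.0], [0.0, 22.5, -15.0], [0.0, 26.5, -16.5], [0.0, 31.0, -17.5]]
```

View pics/w11.png

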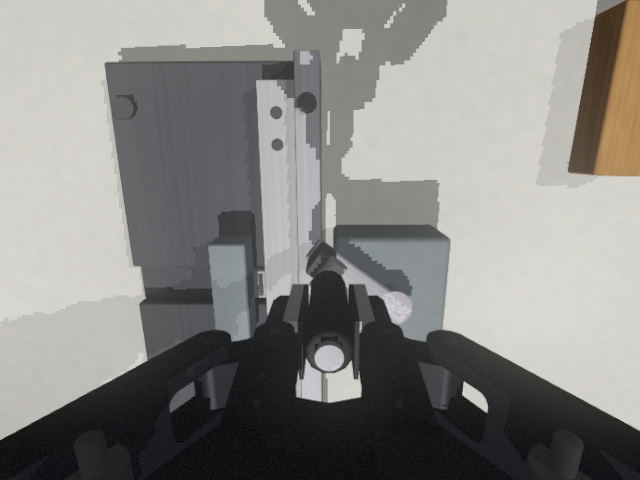

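Request:
apply_moves:
  linear:
    - [0,4,-3.5]
    - [0,7.5,-6]
    - [0,11,-8.5]
    - [0,14.5,-11]
    - [0,18.5,-13]
    - [0,22.5,-15]
    - [0,26.5,-16.5]
    - [0,31,-17.5]
  turn: [0,0,0,0,0,0,0,0]
  fingers: [10,10,10,10,10,10,10,10]

```text
time_s: 16.8
tcp_pos: [0.6209, 0.0291, 0.1356]
tcp_rot: [[0.003, 0.999, -0.039], [0.006, -0.039, -0.999], [-1.0, 0.002, -0.006]]
wrist_force: [-2.4, 3.0, 4.3]
opening: 0.017
```

```bash
python3 - <<'E'
from h import *
arc(6.04+np.arange(1,9)*.05,R=.056,z=.1355)
p,d=manip.camera('wrist'); save('w12',p)
E
```

```text
phi now 6.05 r 0.057 z 0.1356 F [-2.4  3.   4.3] op 0.017 t 16.8
[[0.0, 2.5, 0.5], [0.0, 5.0, 0.0], [0.0, 8.0, -0.5], [0.0, 11.0, -0.5], [0.0, 13.5, -0.5], [0.0, 16.5, -0.5], [0.0, 19.0, 0.0], [0.0, 22.0, 0.0]]
```

View pics/w12.png

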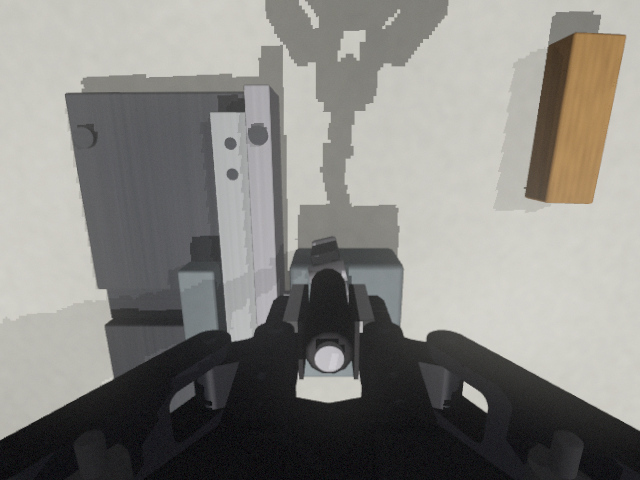

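Request:
apply_moves:
  linear:
    - [0,2.5,0]
    - [0,5,0]
    - [0,7,0]
    - [0,8,0]
    - [0,9,0]
  turn: [0,0,0,0,0]
  fingers: [10,10,10,10,10]

```text
time_s: 17.35
tcp_pos: [0.6306, 0.0292, 0.1356]
tcp_rot: [[0.003, 0.999, -0.039], [0.007, -0.039, -0.999], [-1.0, 0.003, -0.007]]
wrist_force: [-2.0, 5.6, 3.3]
opening: 0.0171
```

Request:
apply_moves:
  linear:
    - [0,0.5,0]
    - [0,1,0]
  turn: [0,0]
  fingers: [10,10]

```text
time_s: 17.55
tcp_pos: [0.6315, 0.0294, 0.1356]
tcp_rot: [[0.003, 0.999, -0.039], [0.007, -0.039, -0.999], [-1.0, 0.003, -0.007]]
wrist_force: [-1.7, 4.7, 3.4]
opening: 0.017
```

Request:
apply_moves:
  linear:
    - [0,0.5,0]
    - [0,1,0]
  turn: [0,0]
  fingers: [10,10]

```text
time_s: 17.75
tcp_pos: [0.6324, 0.0294, 0.1356]
tcp_rot: [[0.003, 0.999, -0.039], [0.007, -0.039, -0.999], [-1.0, 0.002, -0.007]]
wrist_force: [-4.2, 5.0, 4.0]
opening: 0.0172
```

```bash
python3 - <<'E'
from h import *
arc([6.25],R=.056,z=.1355)
E
```

```text
phi now 6.253 r 0.0563 z 0.1356 F [-4.2  5.   4. ] op 0.0172 t 17.75
[[0.0, 0.0, 0.5]]
```

Request:
apply_moves:
  linear:
    - [0,0.5,0]
    - [0,1,0]
    - [0,1,0]
  turn: [0,0,0]
  fingers: [10,10,10]

```text
time_s: 18.05
tcp_pos: [0.6329, 0.0295, 0.1355]
tcp_rot: [[0.001, 0.999, -0.038], [0.007, -0.038, -0.999], [-1.0, 0.001, -0.007]]
wrist_force: [-6.5, 4.0, 6.3]
opening: 0.0173
```

Request:
apply_moves:
  linear:
    - [0,0.5,0]
    - [0,1,0]
    - [0,1,0]
  turn: [0,0,0]
  fingers: [10,10,10]

```text
time_s: 18.35
tcp_pos: [0.6331, 0.0294, 0.1355]
tcp_rot: [[-0.0, 0.999, -0.038], [0.007, -0.038, -0.999], [-1.0, -0.001, -0.007]]
wrist_force: [-8.0, 4.1, 8.7]
opening: 0.0174
```

Request:
apply_moves:
  linear:
    - [0,1,0]
    - [0,2,0]
    - [0,3,0]
    - [0,3,0]
  turn: [0,0,0,0]
  fingers: [10,10,10,10]

```text
time_s: 18.75
tcp_pos: [0.6343, 0.0294, 0.1353]
tcp_rot: [[-0.004, 0.999, -0.038], [0.006, -0.038, -0.999], [-1.0, -0.004, -0.006]]
wrist_force: [-16.7, 3.2, 14.1]
opening: 0.0173
```

```bash
python3 - <<'E'
from h import *
arc([6.25],R=.056,z=.1355)
p,d=manip.camera('wrist'); save('w13',p)
E
```

```text
phi now 0.003 r 0.0563 z 0.1353 F [-16.7   3.2  14.1] op 0.0173 t 18.75
[[0.0, -2.0, 0.5]]
```

View pics/w13.png

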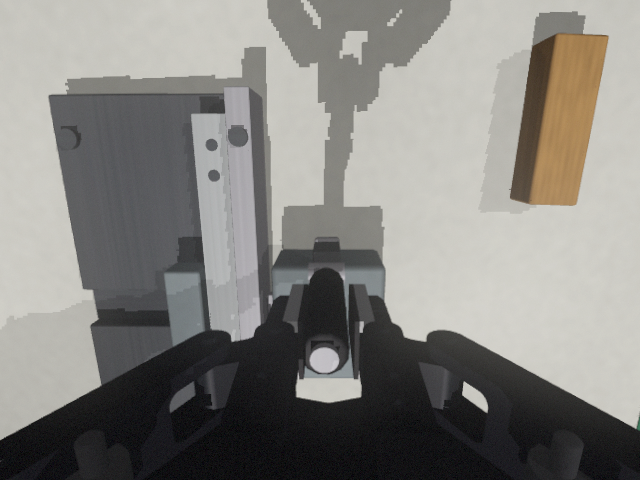

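Jaw face touches the bar (jaw right edge at ~(205,300) meets the strip), stalled with ~15 N at the crank. Relax, then fold back down.

Request:
apply_moves:
  linear:
    - [0,0,0]
    - [0.2,0,5]
    - [0.8,0,10]
    - [1.8,0,14.9]
    - [3.2,0,19.7]
    - [5,0,24.4]
    - [7.1,0,28.9]
    - [9.6,0,33.2]
    - [12.4,0,37.4]
    - [15.5,0,41.2]
  turn: [0,0,0,0,0,0,0,0,0,0]
  fingers: [10,10,10,10,10,10,10,10,10,10]

```text
time_s: 19.8
tcp_pos: [0.6319, -0.0125, 0.1193]
tcp_rot: [[-0.006, 0.999, -0.038], [0.005, -0.038, -0.999], [-1.0, -0.006, -0.005]]
wrist_force: [-6.3, 0.6, 5.1]
opening: 0.0173
```

```bash
python3 - <<'E'
from h import *
o=manip.get_obs(); p=np.array(o['tcp_pos']); print(invJ(p),p,np.round(o['wrist_force'],1),o['opening'])
Rm=np.array(o['tcp_rot'])
for th in [.77,.69,.61,.53,.45,.37,.29,.21,.13,.05,0,-.03]:
    print((Rm.T@(J(.0655,.0552-.0625*np.cos(th),.0725+.0625*np.sin(th))-p)*1000).round(1).tolist())
E
```

```text
[0.06455654 0.01440352] [ 0.63189928 -0.01249401  0.11925688] [-6.3  0.6  5.1] 0.017329190835583045
[3.2, 0.9, 4.1]
[6.9, 0.9, 7.4]
[10.9, 1.0, 10.5]
[15.1, 1.0, 13.2]
[19.5, 1.0, 15.6]
[24.1, 1.0, 17.6]
[28.8, 1.0, 19.2]
[33.6, 1.0, 20.5]
[38.5, 1.1, 21.4]
[43.5, 1.1, 21.8]
[46.6, 1.1, 21.9]
[48.5, 1.1, 21.9]
```

Request:
apply_moves:
  linear:
    - [3.2,0,4.1]
    - [6.9,0,7.4]
    - [10.9,0,10.5]
    - [15.1,0,13.2]
    - [19.5,0,15.6]
    - [24.1,0,17.6]
    - [28.8,0,19.2]
    - [33.6,0,20.5]
    - [38.5,0,21.4]
    - [43.5,0,21.8]
  turn: [0,0,0,0,0,0,0,0,0,0]
  fingers: [10,10,10,10,10,10,10,10,10,10]

```text
time_s: 20.8
tcp_pos: [0.631, -0.0343, 0.0753]
tcp_rot: [[-0.005, 0.999, -0.039], [0.005, -0.039, -0.999], [-1.0, -0.005, -0.005]]
wrist_force: [1.5, -3.6, 3.5]
opening: 0.0174
```

Request:
apply_moves:
  linear:
    - [1.5,0,0]
    - [3,0,0]
    - [3,0,0]
  turn: [0,0,0]
  fingers: [10,10,10]

```text
time_s: 21.1
tcp_pos: [0.631, -0.0343, 0.0721]
tcp_rot: [[-0.005, 0.999, -0.039], [0.005, -0.038, -0.999], [-1.0, -0.005, -0.005]]
wrist_force: [0.6, -3.0, 1.2]
opening: 0.0175
```

Request:
apply_moves:
  linear:
    - [1,0,0]
    - [2,0,0]
    - [2,0,0]
  turn: [0,0,0]
  fingers: [10,10,10]

```text
time_s: 21.4
tcp_pos: [0.631, -0.0342, 0.0701]
tcp_rot: [[-0.005, 0.999, -0.038], [0.005, -0.038, -0.999], [-1.0, -0.006, -0.005]]
wrist_force: [1.0, -2.5, 2.5]
opening: 0.0171
```

```bash
python3 - <<'E'
from h import *
p,d=manip.camera('wrist'); save('w14',p)
E
```

```text
(no output)
```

View pics/w14.png

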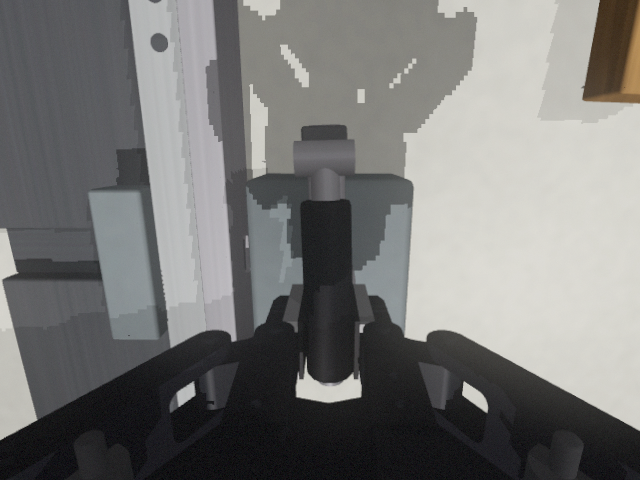

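Request:
apply_moves:
  linear:
    - [1,0,0]
    - [2,0,0]
    - [2,0,0]
  turn: [0,0,0]
  fingers: [10,10,10]

```text
time_s: 21.75
tcp_pos: [0.631, -0.0341, 0.068]
tcp_rot: [[-0.005, 0.999, -0.038], [0.005, -0.038, -0.999], [-1.0, -0.005, -0.005]]
wrist_force: [1.3, -2.4, 1.3]
opening: 0.0173
```

Request:
apply_moves:
  linear:
    - [0,0,0]
    - [0,0,0]
    - [0,0,0]
    - [-30,0,0]
    - [-70,0,0]
    - [-110,0,0]
    - [-130,0,0]
    - [-130,0,0]
  turn: [0,0,0,0,0,0,0,0]
  fingers: [50,50,50,50,50,50,50,50]

```text
time_s: 22.55
tcp_pos: [0.6329, -0.0345, 0.2011]
tcp_rot: [[-0.001, 0.999, -0.039], [0.005, -0.039, -0.999], [-1.0, -0.001, -0.005]]
wrist_force: [0.5, -0.6, -0.6]
opening: 0.0501
```

```bash
python3 - <<'E'
from h import *
p,d=manip.camera('wrist'); save('w15',p)
def at(u,v): 
    w=d[v-1:v+2,u-1:u+2]; P=at_depth('wrist',[[u,v]],[np.median(w)])[0]; return P.round(4), invJ(P).round(4)
for uv in [(326,180),(327,190),(328,200),(328,210),(329,220),(329,230),(330,240),(330,250)]: print(uv,*at(*uv))
o=manip.get_obs(); print(o['tcp_pos'])
E
```

```text
(326, 180) [0.631  0.0107 0.0978] [0.0627 0.0376]
(327, 190) [0.6315 0.0039 0.0979] [0.0634 0.0308]
(328, 200) [ 0.6319 -0.003   0.0981] [0.0641 0.0239]
(328, 210) [ 0.6316 -0.0099  0.0984] [0.0641 0.017 ]
(329, 220) [ 0.632  -0.0168  0.0991] [0.0649 0.0101]
(329, 230) [ 0.6318 -0.024   0.0991] [0.0649 0.0029]
(330, 240) [ 0.6322 -0.0313  0.0991] [ 0.0657 -0.0043]
(330, 250) [ 0.6319 -0.0385  0.0996] [ 0.0657 -0.0115]
[ 0.63217699 -0.03465687  0.19919146]
```

View pics/w15.png

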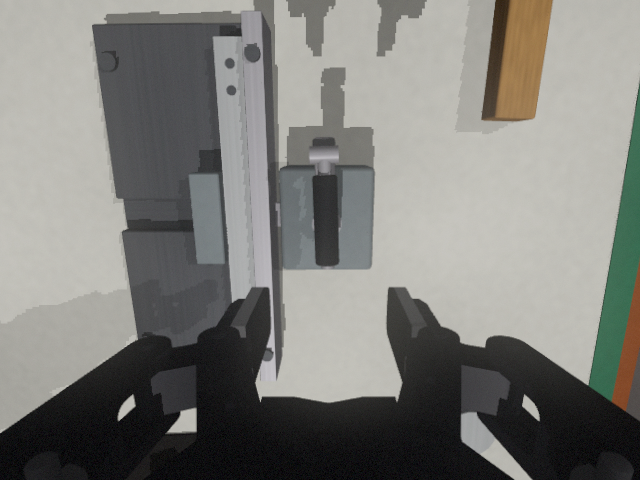

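Bar clamped between jaw and rail; handle folded down (depth says ~0.03 rad slope maybe). I'll press lightly on its free end with shut fingers to make sure it is flat.

```bash
python3 - <<'E'
from h import *
go(J(.0655,-.013,.106),-2.47)
E
```

```text
at [ 0.6322 -0.0347  0.1992] a -2.21 -> linear [93.2, 0.0, 5.7] turn 0.0046 rows>= 2 t 22.6
```

Request:
apply_moves:
  linear:
    - [0,0,5]
    - [0,0,5]
    - [0,0,5]
    - [0,0,5]
    - [30,0,5]
    - [60,0,5]
    - [80,0,5]
    - [90,0,5]
    - [93,0,5]
    - [93,0,5]
  turn: [0,0,0,0,0,0,0,0,0,0]
  fingers: [0,0,0,0,0,0,0,0,0,0]

```text
time_s: 23.6
tcp_pos: [0.6319, -0.0391, 0.1065]
tcp_rot: [[-0.003, 0.999, -0.038], [0.005, -0.038, -0.999], [-1.0, -0.003, -0.005]]
wrist_force: [-0.3, 0.2, 0.0]
opening: -0.0002
```

Request:
apply_moves:
  linear:
    - [1,0,0]
    - [2,0,0]
    - [3,0,0]
    - [4,0,0]
  turn: [0,0,0,0]
  fingers: [0,0,0,0]

```text
time_s: 24.0
tcp_pos: [0.632, -0.0391, 0.1027]
tcp_rot: [[-0.003, 0.999, -0.038], [0.005, -0.038, -0.999], [-1.0, -0.003, -0.005]]
wrist_force: [1.5, -0.1, 0.0]
opening: -0.0001
```

Request:
apply_moves:
  linear:
    - [1,0,0]
    - [2,0,0]
    - [3,0,0]
  turn: [0,0,0]
  fingers: [0,0,0]

```text
time_s: 24.3
tcp_pos: [0.632, -0.0391, 0.0997]
tcp_rot: [[-0.003, 0.999, -0.039], [0.005, -0.038, -0.999], [-1.0, -0.003, -0.005]]
wrist_force: [-0.3, 0.4, 0.9]
opening: 0.0001
```

Request:
apply_moves:
  linear:
    - [0.5,0,0]
    - [1,0,0]
    - [1.5,0,0]
  turn: [0,0,0]
  fingers: [0,0,0]

```text
time_s: 24.6
tcp_pos: [0.6322, -0.0391, 0.0984]
tcp_rot: [[-0.002, 0.999, -0.039], [0.005, -0.039, -0.999], [-1.0, -0.002, -0.005]]
wrist_force: [-0.2, -1.1, 5.8]
opening: 0.0001
```

Request:
apply_moves:
  linear:
    - [0.5,0,0]
    - [1,0,0]
    - [1,0,0]
  turn: [0,0,0]
  fingers: [0,0,0]

```text
time_s: 24.9
tcp_pos: [0.6328, -0.0392, 0.0981]
tcp_rot: [[-0.001, 0.999, -0.039], [0.005, -0.039, -0.999], [-1.0, -0.001, -0.005]]
wrist_force: [-0.7, -1.1, 8.8]
opening: 0.0001
```

Contact firm at z = 98 mm: handle is flat on its stop. Now to the bands.

```bash
python3 - <<'E'
from h import *
go([.632,-.039,.20]);go([.50,-.33,.28],-90); print(manip.get_obs()['joint_pos'].round(1))
E
```

```text
at [ 0.6328 -0.0392  0.0981] a -2.22 -> linear [-101.9, -0.9, -0.6] turn 0 rows>= 3 t 24.9
at [ 0.6328 -0.0392  0.0981] a -2.22 -> linear [-183.2, -121.6, 294.9] turn 1.5321 rows>= 11 t 24.9
[ 18.8  42.9 -31.6  94.9  27.3  50.1 -25.9]
```

Request:
apply_moves:
  linear:
    - [-30,0,0]
    - [-70,0,5]
    - [-110,-10,30]
    - [-150,-30,70]
    - [-183,-50,120]
    - [-183,-70,170]
    - [-183,-90,220]
    - [-183,-110,260]
    - [-183,-121,295]
    - [-183,-121,295]
  turn: [0,0,0.1,0.25,0.4,0.55,0.7,0.85,1.0,1.15]
  fingers: [0,0,40,80,85,85,85,85,85,85]

```text
time_s: 25.9
tcp_pos: [0.4972, -0.3361, 0.2797]
tcp_rot: [[-0.002, 0.36, -0.933], [0.003, -0.933, -0.36], [-1.0, -0.003, 0.001]]
wrist_force: [-0.4, 1.1, 0.5]
opening: 0.0851
```

```bash
python3 - <<'E'
from h import *
go([.50,-.33,.28],-90); print(manip.get_obs()['joint_pos'].round(1))
E
```

```text
at [ 0.4972 -0.3361  0.2797] a -68.87 -> linear [-0.3, -4.7, -4.9] turn 0.3687 rows>= 3 t 25.9
[ 41.4  25.9 -18.6  91.5   8.8  64.2 -48.1]
```

Request:
apply_moves:
  linear:
    - [0,-5,-5]
    - [0,-5,-5]
    - [0,-5,-5]
    - [0,-5,-5]
  turn: [0.15,0.3,0.369,0.369]
  fingers: [85,85,85,85]

```text
time_s: 26.3
tcp_pos: [0.5001, -0.3295, 0.2797]
tcp_rot: [[-0.002, -0.001, -1.0], [0.002, -1.0, 0.001], [-1.0, -0.002, 0.002]]
wrist_force: [-0.1, -0.9, -0.9]
opening: 0.0847
```

```bash
python3 - <<'E'
from h import *
p,d=manip.camera('wrist'); save('w16',p); np.save('pics/w16d.npy',d)
for e in manip.silhouettes('wrist','band1_c')[:4]:
    m=e['mask']; print(round(e['conf'],2),np.round(e['at'],1),m.sum())
    ys,xs=np.nonzero(m); dd=d[ys,xs]; ok=dd>0
    P=at_depth('wrist',np.c_[xs,ys][ok],dd[ok]); c=P[(P[:,2]>.068)&(P[:,2]<.08)]
    if len(c)>30:
        r=cv2.minAreaRect((c[:,:2]*1000).astype(np.float32)); print(r, c[:,2].mean(),len(c))
for e in manip.mark_of('wrist','band1_c')[:4]: print(e, at_z('wrist',[e['at']],.038))
E
```

```text
0.72 [382.7 287.1] 1967
((423.94989013671875, -384.9722900390625), (34.93556594848633, 56.093875885009766), 20.63294792175293) 0.07342094135393613 1628
{'at': [44.6, 175.0], 'conf': 0.54} [[ 0.53742043 -0.02190131  0.038     ]]
```

View pics/w16.png

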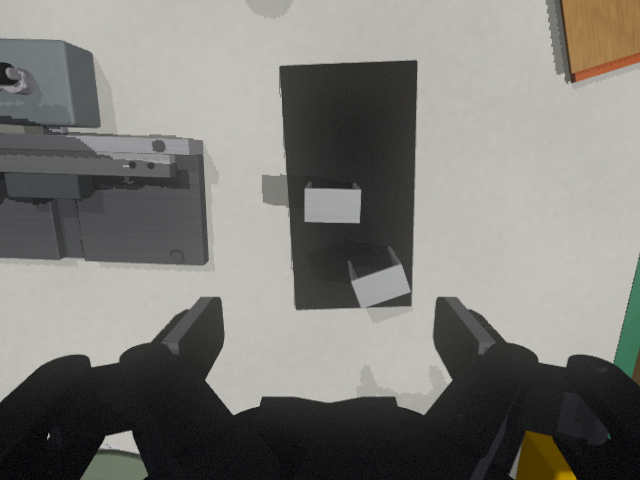

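Two bands: crowns at (333,205), square to the mat, and (380,284), rotated. Fit both from depth.

```bash
python3 - <<'E'
from h import *
d=np.load('pics/w16d.npy'); ys,xs=np.nonzero(d>0)
P=at_depth('wrist',np.c_[xs,ys],d[ys,xs])
ok=(P[:,2]>.068)&(P[:,2]<.079)&(P[:,1]<-.22)&(P[:,1]>-.48)
m=np.zeros(d.shape,np.uint8); m[ys[ok],xs[ok]]=1
n,L=cv2.connectedComponents(m)
full=np.full(d.shape+(3,),np.nan); full[ys,xs]=P
for i in range(1,n):
    c=full[L==i]
    if len(c)<200: continue
    r=cv2.minAreaRect((c[:,:2]*1000).astype(np.float32)); print(np.round(r[0],1),np.round(r[1],1),round(r[2],2),c[:,2].mean().round(4),len(c))
E
```

```text
[ 509.6 -333.6] [55.3 34.1] 88.87 0.0734 1907
[ 423.9 -385. ] [34.9 56.1] 20.62 0.0734 1628
```

```bash
python3 - <<'E'
from h import *
d=np.load('pics/top0d.npy'); ys,xs=np.nonzero(d>0)
P=at_depth('top',np.c_[xs,ys],d[ys,xs])
ok=(P[:,2]>.105)&(P[:,2]<.135)&(P[:,1]<.45)&(P[:,1]>.2)&(P[:,0]>.3)
c=P[ok]; print(np.round(cv2.minAreaRect((c[:,:2]*1000).astype(np.float32)),1) if 0 else cv2.minAreaRect((c[:,:2]*1000).astype(np.float32)),c[:,2].mean(),len(c))
go([.5096,-.3336,.12],-91.1);go([.5096,-.3336,.033],-91.1)
E
```

```text
((520.54931640625, 323.8182067871094), (261.6750793457031, 16.973674774169922), 6.843332767486572) 0.11788836472377401 766
at [ 0.5001 -0.3295  0.2797] a -89.84 -> linear [159.7, 4.5, -9.8] turn 0.0219 rows>= 4 t 26.45
at [ 0.5001 -0.3295  0.2797] a -89.84 -> linear [246.7, 4.8, -10.0] turn 0.0219 rows>= 5 t 26.45
```

Request:
apply_moves:
  linear:
    - [50,4.5,-10]
    - [100,4.5,-10]
    - [150,4.5,-10]
    - [190,4.5,-10]
    - [220,4.5,-10]
    - [240,4.5,-10]
    - [247,4.5,-10]
    - [247,4.5,-10]
    - [247,4.5,-10]
    - [247,4.5,-10]
  turn: [0.022,0.022,0.022,0.022,0.022,0.022,0.022,0.022,0.022,0.022]
  fingers: [85,85,85,85,85,85,85,85,45,45]
  newtons: 30

```text
time_s: 27.45
tcp_pos: [0.5102, -0.3338, 0.034]
tcp_rot: [[-0.0, -0.019, -1.0], [0.002, -1.0, 0.019], [-1.0, -0.002, 0.0]]
wrist_force: [-0.4, -0.5, 0.3]
opening: 0.0581
```

Request:
apply_moves:
  linear:
    - [0,0,0]
    - [0,0,0]
    - [0,0,0]
    - [0,0,0]
  turn: [0,0,0,0]
  fingers: [45,45,45,45]

```text
time_s: 27.85
tcp_pos: [0.5103, -0.3338, 0.0341]
tcp_rot: [[-0.0, -0.019, -1.0], [0.002, -1.0, 0.019], [-1.0, -0.002, 0.0]]
wrist_force: [0.7, 0.4, 2.9]
opening: 0.0556
```

```bash
python3 - <<'E'
from h import *
p,d=manip.camera('wrist'); save('w17',p)
o=manip.get_obs(); print(o['tcp_pos'],o['opening'],o['wrist_force'])
E
```

```text
[ 0.51030195 -0.33382367  0.0341193 ] 0.05565429549055395 [-1.09317175  1.22790721  2.30830075]
```

View pics/w17.png

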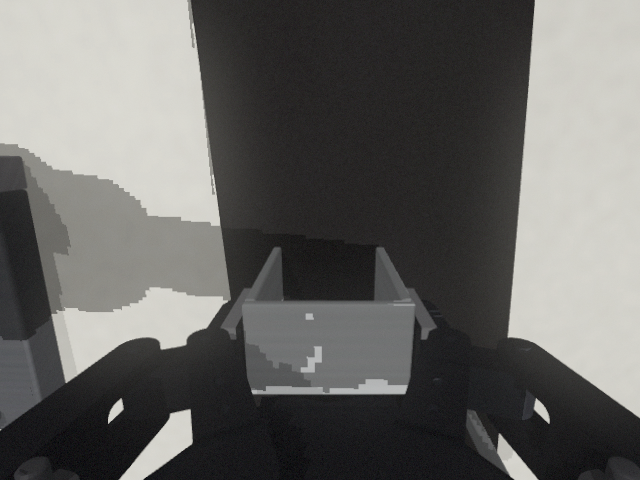

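Band A gripped centred (55.6 mm). Lift and carry toward the stand.

Request:
apply_moves:
  linear:
    - [-30,0,0]
    - [-75,0,0]
    - [-120,0,0]
    - [-165,-10,0]
    - [-196,-45,0]
    - [-196,-95,0]
    - [-196,-144,0]
    - [-196,-193,5]
    - [-196,-242,10]
    - [-196,-290,10]
  turn: [0,0,-0.1,-0.25,-0.4,-0.55,-0.7,-0.85,-1.0,-1.15]
  fingers: [45,45,45,45,45,45,45,45,45,45]

```text
time_s: 28.9
tcp_pos: [0.505, -0.0423, 0.2308]
tcp_rot: [[-0.0, 0.907, -0.42], [0.001, -0.42, -0.907], [-1.0, -0.0, -0.001]]
wrist_force: [1.9, 0.7, -1.5]
opening: 0.0559
```

```bash
python3 - <<'E'
from h import *
go([.50,.22,.23],90); o=manip.get_obs();print(o['joint_pos'].round(1),o['opening'])
E
```

```text
at [ 0.505  -0.0423  0.2308] a -24.86 -> linear [1.1, -114.8, -235.9] turn -2.0047 rows>= 14 t 28.9
[ 25.4  22.2 -35.1 108.   15.4  54.6 -41.6] 0.05594698660691508
```

Request:
apply_moves:
  linear:
    - [1,-20,-41]
    - [1,-40,-82]
    - [1,-60,-123]
    - [1,-80,-164]
    - [1,-100,-205]
    - [1,-115,-236]
    - [1,-115,-236]
    - [1,-115,-236]
    - [1,-115,-236]
    - [1,-115,-236]
  turn: [-0.15,-0.3,-0.45,-0.6,-0.75,-0.9,-1.05,-1.2,-1.35,-1.5]
  fingers: [45,45,45,45,45,45,45,45,45,45]

```text
time_s: 29.9
tcp_pos: [0.4998, 0.2201, 0.23]
tcp_rot: [[-0.0, 0.483, 0.875], [0.001, 0.875, -0.483], [-1.0, 0.001, -0.0]]
wrist_force: [0.7, 0.1, -0.7]
opening: 0.0561
```

```bash
python3 - <<'E'
from h import *
go([.50,.22,.23],90); o=manip.get_obs();print(o['joint_pos'].round(1),o['opening'])
p,d=manip.camera('wrist'); save('w18',p); np.save('pics/w18d.npy',d)
ys,xs=np.nonzero(d>0)
P=at_depth('wrist',np.c_[xs,ys],d[ys,xs])
ok=(P[:,2]>.112)&(P[:,2]<.128)&(P[:,1]<.45)&(P[:,1]>.27)&(P[:,0]>.3)
c=P[ok]; print(cv2.minAreaRect((c[:,:2]*1000).astype(np.float32)),c[:,2].mean(),len(c))
print([ (e['conf'],e['at'],at_z('wrist',[e['at']],.12)[0]) for e in manip.mark_of('wrist','bar_mid')[:2]])
E
```

```text
at [0.4998 0.2201 0.23  ] a 61.1 -> linear [-0.0, -0.0, 0.2] turn -0.5045 rows>= 4 t 29.9
[ 10.   32.4 -56.9 101.8  30.3  62.6   3.7] 0.056134685163789354
((519.7863159179688, 327.1291809082031), (259.1822509765625, 15.020648956298828), 7.028115749359131) 0.1196091909853802 7596
[(0.61, [475.9, 196.5], array([0.52143146, 0.32821729, 0.12      ]))]
```

View pics/w18.png

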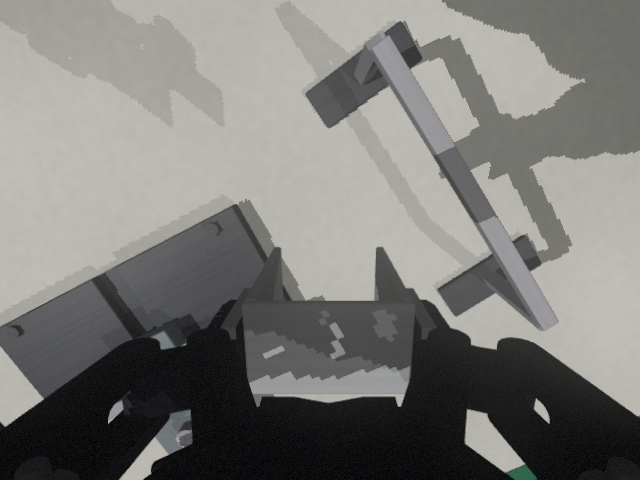

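Bar mid at (0.520, 0.327), yaw 7°, top z 0.12 – all agree with the data. Hang band A 50 mm toward +x of the middle.

```bash
cat >> h.py <<'E'
BU=np.array([.9925,.1224]); BM=np.array([.520,.3272])
def B(s,z): return np.r_[BM+s*BU,z]
E
python3 - <<'E'
from h import *
go(B(.05,.19),97.03);go(B(.05,.088),97.03)
E
```

```text
at [0.4999 0.22   0.2298] a 60.89 -> linear [39.9, 132.9, 5.8] turn -0.6308 rows>= 5 t 30.0
at [0.4999 0.22   0.2298] a 60.89 -> linear [141.9, 132.8, 6.0] turn -0.6308 rows>= 5 t 30.0
```

Request:
apply_moves:
  linear:
    - [0,33,1]
    - [0,67,3]
    - [0,100,5]
    - [10,133,6]
    - [25,133,6]
    - [40,133,6]
    - [40,133,6]
  turn: [-0.14,-0.28,-0.42,-0.56,-0.631,-0.631,-0.631]
  fingers: [45,45,45,45,45,45,45]

```text
time_s: 30.7
tcp_pos: [0.5691, 0.3322, 0.1877]
tcp_rot: [[-0.003, -0.118, 0.993], [-0.001, 0.993, 0.118], [-1.0, -0.001, -0.003]]
wrist_force: [0.6, 0.6, -0.7]
opening: 0.0558
```

```bash
python3 - <<'E'
from h import *
p,d=manip.camera('wrist'); save('w19',p)
go(B(.05,.088),97.03)
E
```

```text
at [0.5695 0.3324 0.1891] a 96.78 -> linear [101.1, 0.9, 0.4] turn -0.0044 rows>= 3 t 30.75
```

View pics/w19.png

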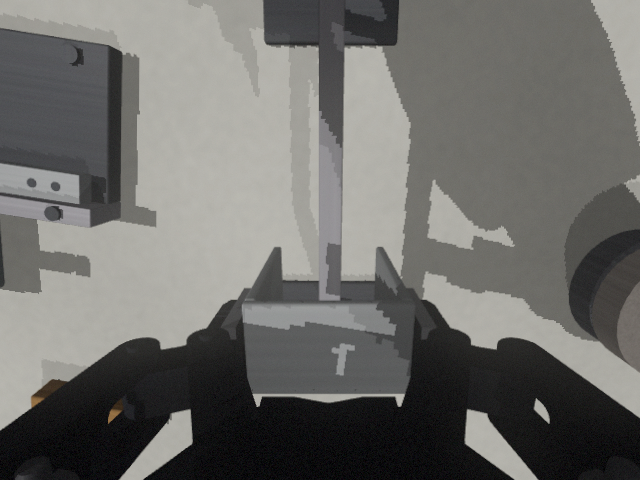

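Bar is centred between the legs (column 330). Lower.

Request:
apply_moves:
  linear:
    - [25,1,0]
    - [50,1,0]
    - [75,1,0]
    - [90,1,0]
    - [98,1,0]
    - [101,1,0]
    - [103,1,0]
    - [103,1,0]
  turn: [-0.004,-0.004,-0.004,-0.004,-0.004,-0.004,-0.004,-0.004]
  fingers: [45,45,45,45,45,45,45,45]

```text
time_s: 31.55
tcp_pos: [0.5695, 0.3336, 0.0868]
tcp_rot: [[-0.001, -0.122, 0.993], [0.0, 0.993, 0.122], [-1.0, 0.0, -0.001]]
wrist_force: [0.5, 0.6, -0.7]
opening: 0.0557
```

Request:
apply_moves:
  linear:
    - [1,0,0]
    - [2,0,0]
    - [2,0,0]
  turn: [0,0,0]
  fingers: [45,45,45]

```text
time_s: 31.85
tcp_pos: [0.5696, 0.3337, 0.0851]
tcp_rot: [[-0.001, -0.121, 0.993], [0.0, 0.993, 0.121], [-1.0, 0.001, -0.001]]
wrist_force: [-0.2, -0.1, 0.9]
opening: 0.0555
```

Request:
apply_moves:
  linear:
    - [0.5,0,0]
    - [1,0,0]
    - [1,0,0]
    - [1,0,0]
    - [1,0,0]
    - [1,0,0]
    - [1,0,0]
    - [-20,0,0]
    - [-60,0,0]
    - [-105,0,0]
  turn: [0,0,0,0,0,0,0,0,0,0]
  fingers: [45,45,70,85,85,85,85,85,85,85]

```text
time_s: 32.85
tcp_pos: [0.5691, 0.3336, 0.1922]
tcp_rot: [[-0.002, -0.122, 0.993], [0.0, 0.993, 0.122], [-1.0, 0.001, -0.002]]
wrist_force: [0.6, 0.2, 0.1]
opening: 0.0851
```

```bash
python3 - <<'E'
from h import *
p,d=manip.camera('wrist'); save('w20',p)
go([.43,-.36,.25],-69.4); o=manip.get_obs();print(o['joint_pos'].round(1),o['opening'])
E
```

```text
at [0.5707 0.3359 0.2004] a 97.01 -> linear [-54.2, -673.3, -224.2] turn 2.9043 rows>= 20 t 32.9
[ -1.3  46.6 -59.6  85.7  41.4  71.2  30.7] 0.08498211897482082
```

View pics/w20.png

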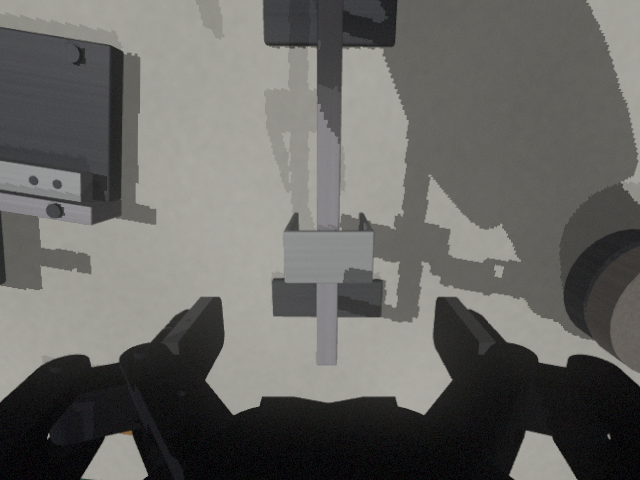

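Band A hangs astride the bar, crown at (328,257). Back for band B.

Request:
apply_moves:
  linear:
    - [-10,-10,0]
    - [-30,-50,-15]
    - [-50,-95,-30]
    - [-50,-140,-45]
    - [-50,-186,-60]
    - [-50,-232,-75]
    - [-50,-278,-90]
    - [-50,-324,-105]
    - [-50,-370,-120]
    - [-50,-416,-136]
  turn: [0,0.15,0.3,0.45,0.6,0.75,0.9,1.05,1.2,1.35]
  fingers: [85,85,85,85,85,85,85,85,85,85]

```text
time_s: 33.9
tcp_pos: [0.4851, -0.0961, 0.2484]
tcp_rot: [[0.005, 0.944, 0.33], [0.005, 0.33, -0.944], [-1.0, 0.007, -0.003]]
wrist_force: [1.2, 0.6, -0.7]
opening: 0.0847
```

```bash
python3 - <<'E'
from h import *
go([.424,-.385,.25],-69.4)
E
```

```text
at [ 0.4851 -0.0961  0.2484] a 19.27 -> linear [-3.4, -153.0, 252.5] turn 1.5476 rows>= 11 t 33.9
```

Request:
apply_moves:
  linear:
    - [0,-23,38]
    - [0,-46,76]
    - [0,-69,114]
    - [0,-92,152]
    - [0,-115,190]
    - [0,-138,228]
    - [0,-153,252]
    - [0,-153,252]
    - [0,-153,252]
    - [0,-153,252]
  turn: [0.15,0.3,0.45,0.6,0.75,0.9,1.05,1.2,1.35,1.5]
  fingers: [85,85,85,85,85,85,85,85,85,85]

```text
time_s: 34.9
tcp_pos: [0.4233, -0.3847, 0.2472]
tcp_rot: [[0.006, 0.396, -0.918], [0.006, -0.918, -0.396], [-1.0, -0.003, -0.007]]
wrist_force: [-0.4, -0.1, -0.7]
opening: 0.0851
```

```bash
python3 - <<'E'
from h import *
p,d=manip.camera('wrist'); save('w21',p)
ys,xs=np.nonzero(d>0); P=at_depth('wrist',np.c_[xs,ys],d[ys,xs])
ok=(P[:,2]>.068)&(P[:,2]<.079)&(P[:,1]<-.22)&(P[:,1]>-.48)
m=np.zeros(d.shape,np.uint8); m[ys[ok],xs[ok]]=1
n,L=cv2.connectedComponents(m)
full=np.full(d.shape+(3,),np.nan); full[ys,xs]=P
for i in range(1,n):
    c=full[L==i]
    if len(c)<200: continue
    r=cv2.minAreaRect((c[:,:2]*1000).astype(np.float32)); print(np.round(r[0],1),np.round(r[1],1),round(r[2],2),c[:,2].mean().round(4),len(c))
go([.4240,-.385,.033],-69.4)
E
```

```text
[ 424.  -384.6] [34.2 56. ] 19.86 0.0735 2240
at [ 0.4234 -0.3845  0.2473] a -67.23 -> linear [214.3, 1.2, 1.3] turn 0.0378 rows>= 5 t 34.95
```

View pics/w21.png

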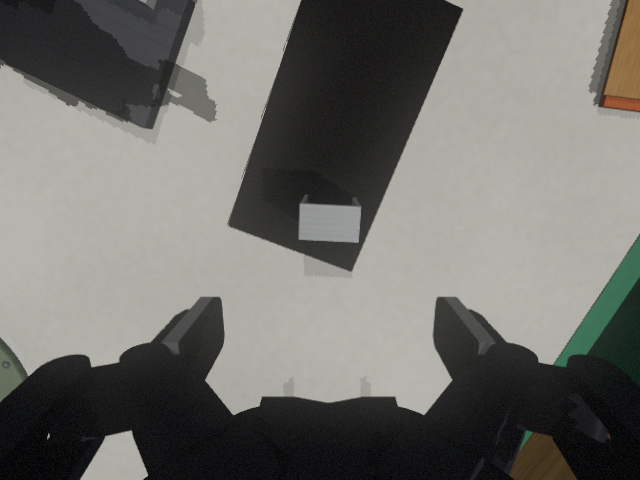

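Only band B remains at (330,223), no third band. Fit agrees; grasp.

Request:
apply_moves:
  linear:
    - [40,1,1]
    - [85,1,1]
    - [130,1,1]
    - [165,1,1]
    - [190,1,1]
    - [207,1,1]
    - [214,1,1]
    - [214,1,1]
    - [214,1,1]
    - [214,1,1]
  turn: [0.042,0.042,0.042,0.042,0.042,0.042,0.042,0.042,0.042,0.042]
  fingers: [85,85,85,85,85,85,85,85,45,45]

```text
time_s: 35.95
tcp_pos: [0.4246, -0.3851, 0.0344]
tcp_rot: [[0.007, 0.348, -0.937], [0.004, -0.937, -0.348], [-1.0, -0.002, -0.008]]
wrist_force: [0.0, 0.3, 0.4]
opening: 0.0589
```

Request:
apply_moves:
  linear:
    - [0,0,0]
    - [0,0,0]
    - [0,0,0]
    - [0,0,0]
  turn: [0,0,0,0]
  fingers: [45,45,45,45]

```text
time_s: 36.35
tcp_pos: [0.4246, -0.3852, 0.0346]
tcp_rot: [[0.007, 0.348, -0.937], [0.004, -0.937, -0.348], [-1.0, -0.001, -0.008]]
wrist_force: [-0.0, 0.3, 2.4]
opening: 0.0558
```

```bash
python3 - <<'E'
from h import *
p,d=manip.camera('wrist'); save('w22',p)
o=manip.get_obs();print(o['joint_pos'].round(1),o['opening'],o['tcp_pos'],o['wrist_force'])
go([.50,-.05,.23],-20)
E
```

```text
[ 49.4  41.9 -18.3 106.5  20.7  34.7 -51.2] 0.05573803664838731 [ 0.42454314 -0.38517184  0.03452697] [-0.73467474  0.11420205  2.51168264]
at [ 0.4245 -0.3852  0.0345] a -69.62 -> linear [-193.5, -288.2, -189.0] turn -0.8661 rows>= 8 t 36.4
```

View pics/w22.png

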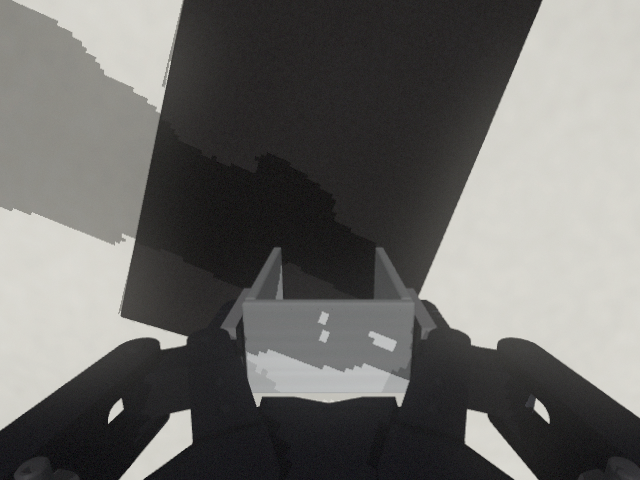

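Request:
apply_moves:
  linear:
    - [-30,0,0]
    - [-75,0,0]
    - [-120,0,0]
    - [-160,-20,-15]
    - [-193,-60,-40]
    - [-193,-105,-70]
    - [-193,-150,-100]
    - [-193,-195,-130]
    - [-193,-240,-160]
    - [-193,-285,-189]
  turn: [0,0,-0.1,-0.25,-0.4,-0.55,-0.7,-0.85,-1.0,-1.15]
  fingers: [45,45,45,45,45,45,45,45,45,45]

```text
time_s: 37.4
tcp_pos: [0.4954, -0.0768, 0.2296]
tcp_rot: [[0.008, 0.998, -0.059], [0.004, -0.059, -0.998], [-1.0, 0.007, -0.004]]
wrist_force: [1.8, -0.2, -0.5]
opening: 0.0558
```

```bash
python3 - <<'E'
from h import *
go([.45,.23,.23],97);go(B(-.035,.23),97)
E
```

```text
at [ 0.4954 -0.0768  0.2296] a -3.4 -> linear [0.5, -63.5, -303.6] turn -1.7522 rows>= 12 t 37.4
at [ 0.4954 -0.0768  0.2296] a -3.4 -> linear [1.1, -33.8, -398.4] turn -1.7522 rows>= 12 t 37.4
```

Request:
apply_moves:
  linear:
    - [1,-4,-42]
    - [1,-8,-84]
    - [1,-12,-126]
    - [1,-16,-168]
    - [1,-20,-210]
    - [1,-24,-252]
    - [1,-28,-294]
    - [1,-32,-336]
    - [1,-34,-378]
    - [1,-34,-398]
  turn: [-0.15,-0.3,-0.45,-0.6,-0.75,-0.9,-1.05,-1.2,-1.35,-1.5]
  fingers: [45,45,45,45,45,45,45,45,45,45]

```text
time_s: 38.4
tcp_pos: [0.4839, 0.3261, 0.2302]
tcp_rot: [[0.007, 0.127, 0.992], [0.005, 0.992, -0.127], [-1.0, 0.006, 0.006]]
wrist_force: [-0.6, -0.9, -1.1]
opening: 0.0558
```

```bash
python3 - <<'E'
from h import *
go(B(-.035,.19),97.03)
E
```

```text
at [0.4839 0.3261 0.2302] a 82.73 -> linear [40.2, -3.2, 1.5] turn -0.2496 rows>= 2 t 38.4
```

Request:
apply_moves:
  linear:
    - [10,-3,1.5]
    - [20,-3,1.5]
    - [35,-3,1.5]
    - [40,-3,1.5]
    - [40,-3,1.5]
  turn: [-0.13,-0.25,-0.25,-0.25,-0.25]
  fingers: [45,45,45,45,45]

```text
time_s: 38.9
tcp_pos: [0.4851, 0.3227, 0.1894]
tcp_rot: [[0.006, -0.12, 0.993], [0.005, 0.993, 0.12], [-1.0, 0.004, 0.007]]
wrist_force: [-0.2, -0.7, -0.2]
opening: 0.0559
```

```bash
python3 - <<'E'
from h import *
p,d=manip.camera('wrist'); save('w23',p)
go(B(-.035,.086),97.03)
E
```

```text
at [0.4853 0.323  0.1902] a 96.92 -> linear [104.2, -0.5, -0.8] turn -0.002 rows>= 3 t 38.95
```

View pics/w23.png

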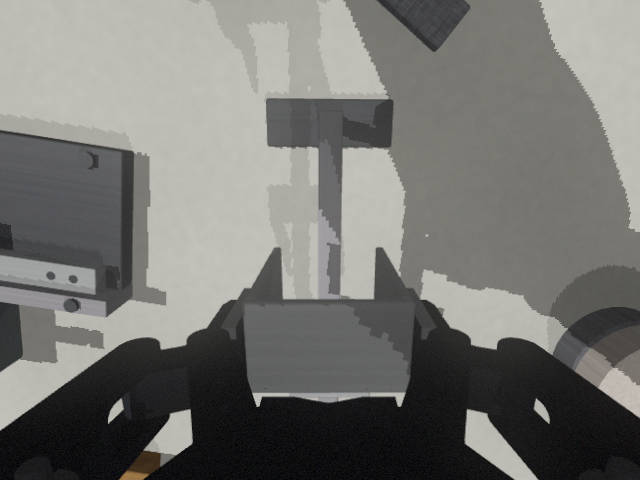

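Bar centred between the legs again. Lower, seat, release.

Request:
apply_moves:
  linear:
    - [25,-0.5,-1]
    - [50,-0.5,-1]
    - [75,-0.5,-1]
    - [92,-0.5,-1]
    - [100,-0.5,-1]
    - [103,-0.5,-1]
    - [104,-0.5,-1]
    - [104,-0.5,-1]
  turn: [0,0,0,0,0,0,0,0]
  fingers: [45,45,45,45,45,45,45,45]

```text
time_s: 39.75
tcp_pos: [0.4854, 0.3232, 0.0869]
tcp_rot: [[0.008, -0.12, 0.993], [0.006, 0.993, 0.12], [-1.0, 0.005, 0.009]]
wrist_force: [-0.3, 0.0, -1.1]
opening: 0.0558
```

Request:
apply_moves:
  linear:
    - [0.5,0,0]
    - [1,0,0]
    - [1.5,0,0]
    - [1.5,0,0]
  turn: [0,0,0,0]
  fingers: [45,45,45,45]

```text
time_s: 40.15
tcp_pos: [0.4856, 0.3233, 0.0857]
tcp_rot: [[0.008, -0.12, 0.993], [0.006, 0.993, 0.12], [-1.0, 0.005, 0.009]]
wrist_force: [-0.1, -1.0, 3.2]
opening: 0.0556
```

Request:
apply_moves:
  linear:
    - [0,0,0]
    - [0,0,0]
    - [0,0,0]
    - [0,0,0]
    - [0,0,0]
    - [-20,0,0]
    - [-60,0,0]
    - [-110,0,0]
    - [-150,0,0]
    - [-170,0,0]
  turn: [0,0,0,0,0,0,0,0,0,0]
  fingers: [65,85,85,85,85,85,85,85,85,85]

```text
time_s: 41.15
tcp_pos: [0.484, 0.3233, 0.2606]
tcp_rot: [[0.011, -0.121, 0.993], [0.008, 0.993, 0.121], [-1.0, 0.007, 0.012]]
wrist_force: [0.4, 0.2, 0.0]
opening: 0.0851
```

```bash
python3 - <<'E'
from h import *
for c in ['wrist','top','side']:
    p,d=manip.camera(c); save('x_'+c,p); np.save('pics/x_'+c+'d.npy',d)
im=cv2.imread('pics/x_side.png')[160:400,160:480]; cv2.imwrite('pics/x_side2.png',cv2.resize(im,None,fx=2.4,fy=2.4))
im=cv2.imread('pics/x_top.png')[120:340,120:500]; cv2.imwrite('pics/x_top2.png',cv2.resize(im,None,fx=2.1,fy=2.1))
E
```

```text
(no output)
```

View pics/x_wrist.png

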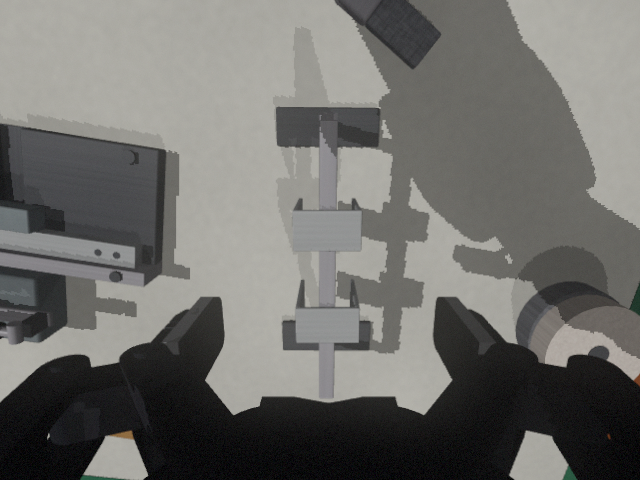

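View pics/x_top2.png

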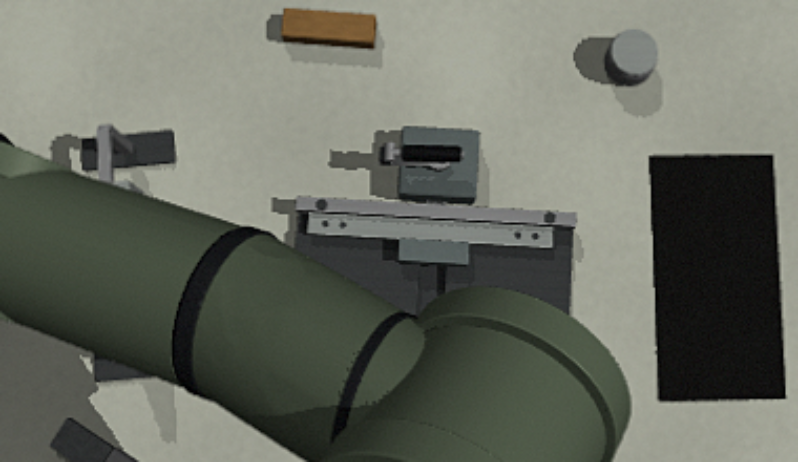

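View pics/x_side2.png

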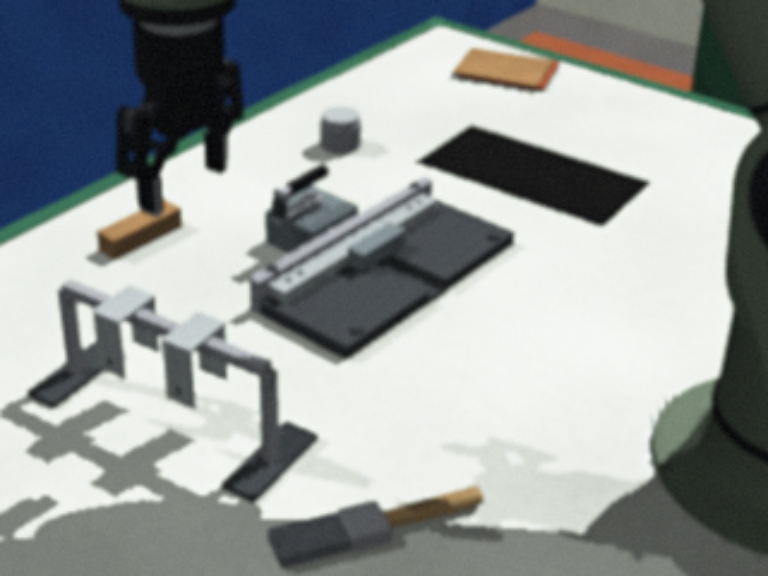

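Both bands hang astride; bystanders appear unmoved. One close look at the jig before handing in.

```bash
python3 - <<'E'
from h import *
go([.56,-.07,.24],-2.47)
E
```

```text
at [0.4842 0.3227 0.2579] a 96.91 -> linear [16.0, -399.0, 27.8] turn 1.7344 rows>= 12 t 41.3
```

Request:
apply_moves:
  linear:
    - [-10,-10,0]
    - [-10,-50,0]
    - [0,-95,0]
    - [0,-140,0]
    - [0,-185,5]
    - [10,-230,10]
    - [16,-275,15]
    - [16,-320,20]
    - [16,-365,25]
    - [16,-399,28]
  turn: [0,0.15,0.3,0.45,0.6,0.75,0.9,1.05,1.2,1.35]
  fingers: [85,85,85,85,85,85,85,85,85,85]

```text
time_s: 42.3
tcp_pos: [0.5598, -0.0736, 0.24]
tcp_rot: [[0.01, 0.945, 0.327], [0.007, 0.327, -0.945], [-1.0, 0.011, -0.003]]
wrist_force: [1.4, 0.2, -0.5]
opening: 0.0847
```

```bash
python3 - <<'E'
from h import *
go([.56,-.07,.24],-2.47)
E
```

```text
at [ 0.5598 -0.0736  0.24  ] a 19.07 -> linear [-0.0, 1.4, -3.3] turn 0.376 rows>= 3 t 42.3
```

Request:
apply_moves:
  linear:
    - [0,0,0]
    - [0,0,0]
    - [0,0,0]
    - [0,0,0]
  turn: [0.14,0.28,0.376,0.376]
  fingers: [85,85,85,85]

```text
time_s: 42.7
tcp_pos: [0.5593, -0.0739, 0.2401]
tcp_rot: [[0.009, 0.999, -0.045], [0.007, -0.045, -0.999], [-1.0, 0.009, -0.007]]
wrist_force: [-0.2, 0.4, 1.0]
opening: 0.0851
```

```bash
python3 - <<'E'
from h import *
p,d=manip.camera('wrist'); save('w30',p); np.save('pics/w30d.npy',d)
print([(e['conf'],e['at'],invJ(at_z('wrist',[e['at']],.028)[0])) for e in manip.mark_of('wrist','strip_c')[:2]])
print([(e['conf'],e['at'],invJ(at_z('wrist',[e['at']],.034)[0])) for e in manip.mark_of('wrist','jaw_face')[:2]])
E
```

```text
[(0.83, [317.7, 161.9], array([-0.01485345,  0.00474277]))]
[(0.64, [302.3, 166.0], array([-0.02952489,  0.00107023]))]
```

View pics/w30.png

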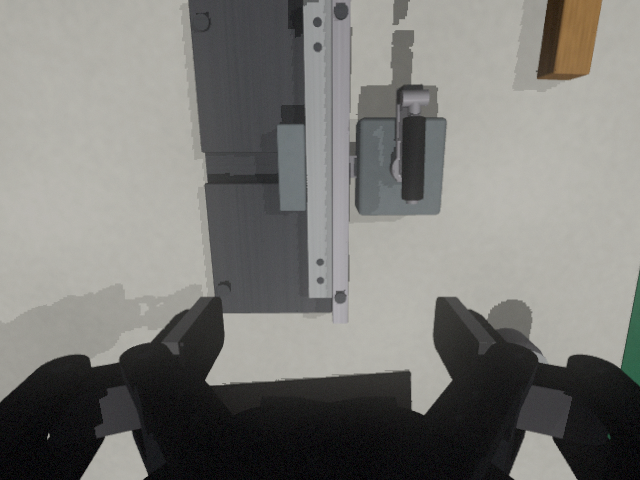

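```bash
python3 - <<'E'
from h import *
d=np.load('pics/w30d.npy')
for u,v in [(413,125),(413,140),(413,155),(413,170),(413,185),(412,195),(290,150),(315,150),(315,250),(340,150),(340,250)]:
    P=at_depth('wrist',[[u,v]],[np.median(d[v-1:v+2,u-1:u+2])])[0]; print((u,v),P.round(4),invJ(P).round(4))
img=cv2.imread('pics/w30.png'); im=cv2.resize(img[80:310,260:460],None,fx=2.6,fy=2.6,interpolation=cv2.INTER_CUBIC); cv2.imwrite('pics/w30z.png',im)
E
```

```text
(413, 125) [0.6282 0.0078 0.0988] [0.06   0.0346]
(413, 140) [ 0.6283 -0.0033  0.099 ] [0.0606 0.0235]
(413, 155) [ 0.6287 -0.0146  0.0985] [0.0614 0.0122]
(413, 170) [ 0.6288 -0.0261  0.0989] [0.062  0.0007]
(413, 185) [ 0.6289 -0.0379  0.0992] [ 0.0627 -0.0111]
(412, 195) [ 0.6284 -0.0459  0.0988] [ 0.0625 -0.0191]
(290, 150) [ 0.5276 -0.0065  0.0463] [-0.0399  0.0159]
(315, 150) [ 0.5504 -0.0073  0.036 ] [-0.0171  0.016 ]
(315, 250) [ 0.5455 -0.1058  0.0358] [-0.0178 -0.0826]
(340, 150) [ 0.5737 -0.0083  0.045 ] [0.0063 0.0161]
(340, 250) [ 0.5706 -0.1042  0.0454] [ 0.0073 -0.0799]
```

View pics/w30z.png

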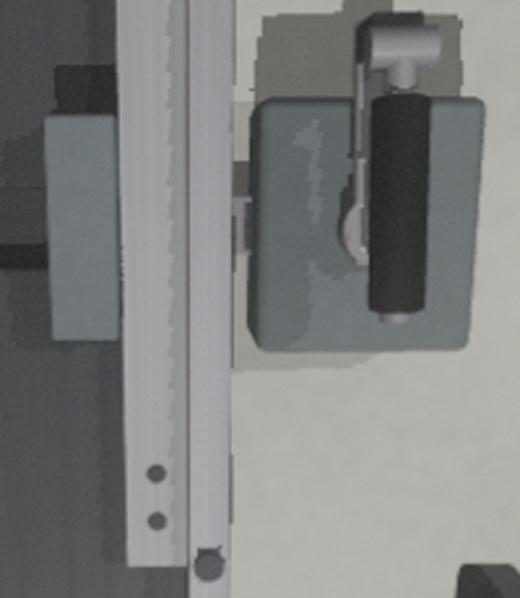

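Handle level at 99 mm along its length, strip flush with the rail, jaw on the strip. The robot touches nothing; handing in.

```bash
python3 - <<'E'
from h import *
print(manip.hand_in())
E
```

```text
the job is handed in; nothing more can be done
None
```

I finished the job in the order asked and handed it in at about 43 s of the 210 s.

- **Bar:** I pushed it flush and parallel against the rail, and the push stalled at about 20 N. The last close view shows no gap along the rail. I saw no sign of the bar being knocked aside.
- **Crank:** I swung the handle out to its stop and cranked clockwise about 6.28 rad. It stalled at about 15 N on the handle, with the jaw touching the bar.
- **Handle:** I folded it back and pressed it onto its stop. The last depth reading is level at about 99 mm along its whole length.
- **Bands:** Only two were on the mat. Both now hang astride the stand's bar with the crown on top and a leg on each side, about 85 mm apart, and the mat is empty.
- **Tin, block and brush:** I did not touch them, and they look unmoved in the final pictures.

**Checks that disagreed:**
- **Jig position:** My first estimate was 1–2 mm off, which raised the side force on the crank to about 25 N. I corrected it mid-turn.
- **Handle slope:** After the first fold, depth suggested a slope of about 0.03 rad, so I added the press. It was gone in the last view.
- **Network marks:** The last readings for the bar's centre and the jaw face were 2–4 mm off the flush and clamped values. The fixed rail reads about 1 mm off in the same depth picture, so I put most of this down to network and calibration error.

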